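Rack the foil rolls, fit their keepers, clip the sample card

ROBOT

A 6-joint arm with a two-finger parallel gripper is mounted at the origin on the work surface. World frame = base frame: x ahead of the robot, y to its left, z up, the work surface at z = 0. Lengths are in mm, angles in rad, forces in N, time in s.
With the tool pointing down it reaches from about 300 to 775 mm from the base axis. Payload 14.6 kg.
Tool frame: the origin (TCP) lies between the finger pads; the fingertips stand 19 mm ahead of it and the grasp point (between the pads) is the TCP; z points along the fingers, y is the line along which they close (so a half turn about z gives the same grasp; the last joint's range is limited). The gripper opens to 94 mm and grips with 3 to 60 N. Pads are 16 mm wide; open, the fingers measure 119 mm over their backs; the gripper's body (75 mm by 177 mm) begins 78 mm behind the grasp point.
Start: joints at [1.134, 0.3, 1.521, -0, 1.321, -0.067], TCP at [198.783, 512.811, 224.446] pointing down, gripper open.
Joint ranges: [-3.03, 3.03], [-0.79, 2.21], [0.23, 2.52], [-1.04, 4.18], [0, 3.07], [-2.55, 2.55]. Speed limits (rad/s): [2.22, 2.22, 2.57, 3.14, 3.14, 3.14].

INTERFACE

Orientations are given as [roll, pitch, yaw] about the fixed x, y, z axes, in that order (R = Rz(yaw) Ry(pitch) Rx(roll)).
In Python, from cell import monitor, imaging, job, find_in, trace gives the robot as it stands. The module is installed in compiled form; this text tells all that it offers.
- The arm moves only by the tool arm_command, never from a script. Its argument "steps" is a list of rows, each a list of 5 numbers: the opening, from 0 (shut) to 1 (fully open), then the shift along the tool's x, y, z in mm, then the turn about the tool's z in degrees. In form: [[gripper, dx, dy, dz, turn], ...]. A call has 1 to 20 rows; each row is the pose to reach, as a shift and turn from the pose commanded when the call began, along the tool's axes at that moment; what a row does not reach only later rows make up. A row lasts 1/8 s, in which the tool goes at most 62.5 mm and 10.7 degrees, less where a joint would pass 70% of its speed; a pose out of reach is approached as far as the arm can. A call with a gripper value outside its range is refused whole. The fingers move at their own pace and stop on an object; "force" is the grip in N (left out, the last holds). Time passes only in rows, so rows that repeat a pose let the fingers close. It gives the time, the measured TCP pose, the force, the opening and the grip force at its end, in the units of the state.
- monitor.read_state(): the state, without advancing time (a new reading comes with each control period).
- imaging.camera(name): name is "scene" or "top" or "wrist"; returns a dict with "img" (480x640x3 uint8, red, green, blue), "mtx" (3x3 intrinsics, pixels), "view" (4x4, takes a point from world to camera coordinates). Camera axes: x right, y down, z forward; pixel columns grow to the right and rows downward; lengths in mm; the calibration is good to about 2 mm. A picture is of the moment at which its call begins. There is no depth.
- job.sign_off(): hands the job in; it is judged then, once.
Trained networks look in a picture, given as the dict that the camera call returned (one of the last four; its "shot" number tells which), for a name from the list of things; names that differ only in an ending like _2 or _b are one class to them, and where a whole thing is asked for, a point or a joint stands for the part that bears it (a point fixed in the world has none). Each returns a list of dicts, best first, with "p" (0 to 1); they miss things now and then, are a little off and sometimes report something else, mostly with a low value. They report only what shows in the picture. A call takes as long as a camera call. They do not tell look-alikes from the thing itself.
- find_in(picture, target): "rect" ([centre column, centre row, width, height] in pixels, round what is visible of it).
- trace(picture, target): "region" (480x640 bool, what is visible of it) and "rect" ([centre column, centre row, width, height] in pixels, round what is visible of it).
The state is a dict: "clock": time; "joints": joint angles; "qd": joint speeds; "effort": joint torques, N m; "eef_pos": TCP position; "eef_rot": TCP orientation; "wrist_force": force on the tool from outside, world axes, zero at the start; "moment": the same for the moment, N m; "finger_gap": finger opening in mm; "finger_force": force on a finger pad.
Only numpy, scipy, OpenCV 4.12 (cv2) and the standard library are available. Lean on these libraries where they do the work, as an engineer would, in place of code of your own. Each camera call takes 0.05 s, during which the arm holds its last target. There are 200 camera calls.

TASK

Make up this foil order for the shelf: lay every foil roll on the bench into a bay of the white rack, one to a bay, flat on its plugs, and see that each has a roll keeper snapped fully over it near the middle of the roll (leave a spare keeper aside). Stand the sample card upright in the channel beside the rack's ticket plate, its ends in line with those of the channel, then squeeze the bulldog clip off its stand, and let it close over the top edges of the plate and the card together, at the plate's middle and well down. Do not disturb the leather cuff, the wax tin or the hammer.

Things in the scene. Friction and masses are not known exactly. Their poses are not given: they have to be found in the camera images.
- rack: White steel rack fixed to the bench, 140 (x) x 336 mm (y), base plate 6 mm thick. Origin on the bench under the middle bay. Three bays 85 mm apart along y take rolls lying along x: plugs sit on ledges 25 mm above the bench (x 47 to 67 mm, both ends), between dividers 52 mm apart and 18 mm higher and end walls 132 mm apart; open between the ledges. The ticket holder is at the +y end.
- bay0 (a point): Where the middle of a roll lies when seated in bay 0 (48 mm above the bench; axes as the rack's). Any roll may go in any bay.
- bay1 (a point): Where the middle of a roll lies when seated in bay 1 (48 mm above the bench; axes as the rack's). Any roll may go in any bay.
- bay2 (a point): Where the middle of a roll lies when seated in bay 2 (48 mm above the bench; axes as the rack's). Any roll may go in any bay.
- ticket_plate (a point): Middle of the top edge of the rack's upright aluminium ticket plate (40 mm long along x, 4 thick), 81 mm above the bench; axes as the rack's. On its +y side is a 13 mm wide channel, 100 mm long, floor 6 mm up, between low lips (tops 31 mm up), from x = -25 to 75 mm of this point. The card stands in it along x, level with the plate's top; beyond x = 20 mm only the low lips flank it.
- rollA_mid (a point): Foil roll: gold-coloured cylinder 40 mm across and 100 mm long with a black square plug, 46 x 46 x 10 mm, on each end (120 mm over all, about 160 g), lying on its plugs. This point is its middle, on the axis, 23 mm above what it lies on; its x runs along the roll. May be absent (None).
- rollB_mid (a point): Foil roll: gold-coloured cylinder 40 mm across and 100 mm long with a black square plug, 46 x 46 x 10 mm, on each end (120 mm over all, about 160 g), lying on its plugs. This point is its middle, on the axis, 23 mm above what it lies on; its x runs along the roll. May be absent (None).
- rollC_mid (a point): Foil roll: gold-coloured cylinder 40 mm across and 100 mm long with a black square plug, 46 x 46 x 10 mm, on each end (120 mm over all, about 160 g), lying on its plugs. This point is its middle, on the axis, 23 mm above what it lies on; its x runs along the roll. May be absent (None).
- keeperA_fin (a point): Roll keeper: white sprung C-clip, 24 mm long (x), 52 wide (y), 45 g, standing open side down on its arm tips. This point: middle of its grip fin (24 x 10 x 22 mm high), 55 mm above the tips; x along the bore, z up. Pressed squarely down on a roll (6 to 11 N) its arms spread and snap in below, until the saddle under the fin rests on the roll.
- keeperA_bore (a point): Axis of the same keeper's bore: 35 mm below the middle of its fin and 20 mm above its arm tips. It coincides with the roll's axis when the keeper is fully on.
- keeperB_fin (a point): Roll keeper: white sprung C-clip, 24 mm long (x), 52 wide (y), 45 g, standing open side down on its arm tips. This point: middle of its grip fin (24 x 10 x 22 mm high), 55 mm above the tips; x along the bore, z up. Pressed squarely down on a roll (6 to 11 N) its arms spread and snap in below, until the saddle under the fin rests on the roll.
- keeperB_bore (a point): Axis of the same keeper's bore: 35 mm below the middle of its fin and 20 mm above its arm tips. It coincides with the roll's axis when the keeper is fully on.
- keeperC_fin (a point): Roll keeper: white sprung C-clip, 24 mm long (x), 52 wide (y), 45 g, standing open side down on its arm tips. This point: middle of its grip fin (24 x 10 x 22 mm high), 55 mm above the tips; x along the bore, z up. Pressed squarely down on a roll (6 to 11 N) its arms spread and snap in below, until the saddle under the fin rests on the roll.
- keeperC_bore (a point): Axis of the same keeper's bore: 35 mm below the middle of its fin and 20 mm above its arm tips. It coincides with the roll's axis when the keeper is fully on.
- card_stand: Small wooden slot stand fixed to the bench, 50 x 60 mm; origin on the bench at its middle, x along the slot. The sample card stands in it on a 6 mm base, between two cheeks 40 mm long whose tops are 25 mm above the bench.
- card_mid (a point): Sample card: rigid board, gold face on both sides, 100 mm long (x), 8 mm thick (y), 75 mm high (z), 50 g, standing on its long edge. This point is its centre, 37.5 mm up. At first it stands in the card stand. In the rack's channel it may face either way round.
- clip_park: Fixed stand for the clip: 60 x 70 mm base with an upright steel strip 44 mm long (x), 5 mm thick (y), top 58 mm above the bench. Origin on the bench at its middle.
- clip_pivot (a point): Bulldog clip, dark steel, 34 mm wide (x), 60 g, at first gripping its stand's strip. This point: the pivot; jaws reach 34 mm down, two flat handles 36 mm up; y across the jaws. Handles splay at rest (about 50 mm over the tops). Squeezed together along y with 10 to 16 N they open the jaws, up to a stop: handles upright, 28 mm over all, jaws 24 mm apart. Let go, it closes.
- clip_l (a joint): Opening angle of the clip's +y jaw (rad; the other jaw moves alike): 0 shut, about 0.055 on the 5 mm strip of its stand, about 0.16 on plate and card together, 0.36 fully open.
- cuff: Bystander: round leather cuff, 72 mm across, 35 mm high, standing on the bench.
- wax: Bystander: round tin, 60 mm across, 35 mm high.
- mallet: Bystander: hammer about 240 mm long, lying on the bench.
Things that resemble listed ones, but are neither listed nor needed, are in the scene too. Leave any pink or purple look-alike of the part that bears rollC_mid alone.

How it is judged:
By the outcome, as a careful person would: the job done as asked, in the order asked, and still so for the second after the job is handed in, with the robot touching nothing.
Of rollA, rollB, rollC only 2 to 3 are there at a start; the rules pass over those that are not, and their reading is None.
At some moment in a run one of rollA, rollB, rollC may be knocked a few centimetres aside while the robot is not near it.
It also fails if it takes over 210 s, if anything falls off the work surface, if the arm or the gripper's body presses on something with over 40 N, if the wrist force passes 120 N, or if a joint passes its speed limit or range.

## Working session

There is one attempt and no reset: what is moved stays moved. The work goes in short steps, Python scripts to look and compute and a tool call to move; the robot and the scene stay as the last step left them, time stands still between calls to the robot, and variables do not carry over. Pictures are saved under pics/ and viewed, at most 14 in all, crops included, and the job is handed in when it is done.

Besides the shell and the picture viewer there is one more tool, called after "Call:" by a JSON object that holds its "op" and its "data". arm_command: Moves the arm, as the interface text tells. Its arguments: {"type":"object","properties":{"steps":{"type":"array","items":{"type":"array","items":{"type":"number"}}},"force":{"type":"number"}},"required":["steps"]}

```bash
mkdir -p pics; cat > h.py <<'E'
import numpy as np, cv2
from cell import monitor, imaging, job, find_in, trace
def cam(n,save=None):
    c=imaging.camera(n)
    if save: cv2.imwrite('pics/'+save+'.png',c['img'][:,:,::-1])
    return c
def ray(c,uv,z):
    K=np.array(c['mtx']);V=np.array(c['view']);R,t=V[:3,:3],V[:3,3]
    o=-R.T@t; d=R.T@np.linalg.inv(K)@np.array([uv[0],uv[1],1.])
    return o+d*(z-o[2])/d[2]
def proj(c,p):
    K=np.array(c['mtx']);V=np.array(c['view']);q=K@(V[:3,:3]@np.array(p,float)+V[:3,3]);return q[:2]/q[2]
E
python3 - <<'E'
from h import *
for n in('scene','top'):
    c=cam(n,n+'0'); V=np.array(c['view']); print(n,-V[:3,:3].T@V[:3,3],V[2,:3],c['mtx'][0][0])
    for t in ['rack','rollA_mid','keeperA_fin','keeperA_bore','card_stand','card_mid','clip_park','clip_pivot','ticket_plate','bay0','cuff','wax','mallet']:
        try: print(t,[(np.round(d['rect']).astype(int).tolist(),round(d['p'],2)) for d in find_in(c,t)[:7]])
        except Exception as e: print(t,e)
print(monitor.read_state())
E
```

```text
scene [1296.64329434   44.67169531  681.5246245 ] [-0.7925812   0.05645539 -0.60714729] 479.24191482295316
rack [([166, 305, 195, 72], 0.7)]
rollA_mid []
keeperA_fin [([369, 286, 25, 29], 0.7)]
keeperA_bore [([370, 286, 27, 34], 0.89), ([166, 305, 192, 77], 0.62)]
card_stand [([210, 253, 22, 19], 0.8), ([369, 286, 27, 32], 0.74)]
card_mid [([207, 237, 52, 31], 0.87), ([152, 249, 38, 29], 0.62)]
clip_park [([152, 248, 38, 26], 0.57)]
clip_pivot [([144, 228, 28, 34], 0.63), ([429, 289, 27, 38], 0.3)]
ticket_plate [([166, 303, 200, 70], 0.86)]
bay0 [([168, 304, 197, 78], 0.61)]
cuff [([270, 236, 32, 32], 0.96)]
wax [([216, 378, 38, 43], 0.65)]
mallet [([383, 372, 51, 123], 0.66)]
top [ 419.54228225  118.4670047  1105.88092872] [ 0.0806183   0.01298893 -0.99666041] 464.13751773425656
rack [([449, 210, 152, 67], 0.87)]
rollA_mid [([227, 265, 34, 50], 0.58)]
keeperA_fin [([286, 207, 24, 14], 0.83)]
keeperA_bore [([283, 207, 22, 15], 0.79), ([328, 201, 23, 8], 0.21)]
card_stand [([426, 286, 27, 25], 0.93)]
card_mid [([430, 285, 53, 10], 0.61)]
clip_park [([479, 289, 31, 29], 0.77)]
clip_piv
[... 302 characters left out ...]
136, 49, 102], 0.75)]
{'clock': 1.4, 'joints': array([ 1.13439741e+00,  2.99915431e-01,  1.52104184e+00,  9.48789174e-06,
        1.32069224e+00, -6.66029054e-02]), 'qd': array([ 0.0012867 ,  0.00198991, -0.00024064,  0.00031887, -0.00161609,
       -0.00065185]), 'effort': array([ 2.90058269e-04, -5.31662571e+01, -3.52909470e+01,  7.09153153e-02,
        2.13148951e-02, -2.45326891e-05]), 'eef_pos': array([198.77565909, 512.79774681, 224.41939654]), 'eef_rot': array([-3.14153654e+00, -1.29559210e-05,  2.77179429e+00]), 'wrist_force': array([-0.09385949, -0.5489658 ,  0.65637637]), 'moment': array([-0.01529116,  0.05610376, -0.01025307]), 'finger_force': 0.0, 'finger_gap': 93.77082233969566}
```

View pics/top0.png

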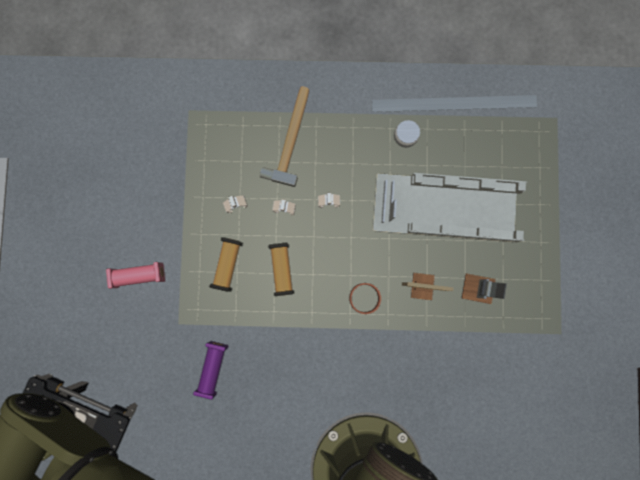

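View pics/scene0.png

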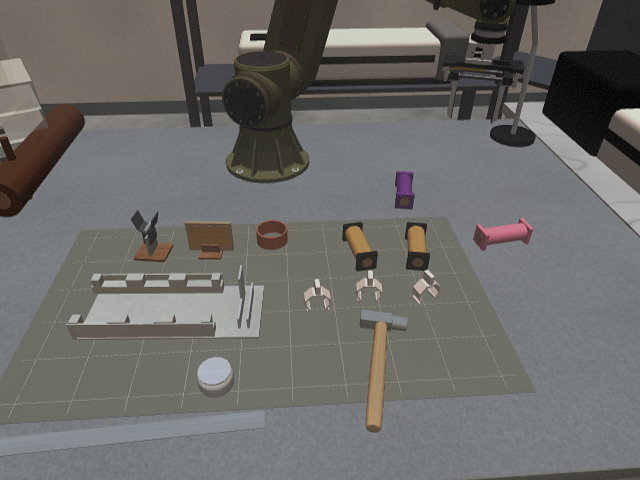

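Top view: the gold rolls are at (226,265) and (281,269). The pink (135,275) and purple (210,370) rolls are look-alikes to leave alone. The three keepers are at (235,203), (284,207) and (329,200), the rack at (449,210), the card at (427,286), the clip at (490,289), the cuff at (365,298), the wax at (408,133) and the hammer at (283,150).

```bash
python3 - <<'E'
from h import *
c=cam('top')
for n,uv,z in [('rA',(226,265),23),('rB',(281,269),23),('kA',(235,203),55),('kB',(284,207),55),('kC',(329,200),55),('card',(427,287),75),('cardstand',(423,286),20),('clippark',(478,289),3),('clip',(490,289),70),
 ('rackc1',(376,176),10),('rackc2',(376,231),6),('rackc3',(525,186),43),('rackc4',(523,236),43),('plate',(391,200),81),('cuff',(365,298),35),('wax',(408,133),35),('mal',(280,176),15)]:
    print(n,np.round(ray(c,uv,z)))
im=c['img'][80:320,190:540]; cv2.imwrite('pics/crop1.png',cv2.resize(im,None,fx=2.25,fy=2.25,interpolation=cv2.INTER_CUBIC)[:,:,::-1])
w=cam('wrist'); V=np.array(w['view']); print(-V[:3,:3].T@V[:3,3],V[:3,:3].round(3),w['mtx'])
E
```

```text
rA [459. 337.  23.]
rB [453. 208.  23.]
kA [601. 316.  55.]
kB [594. 203.  55.]
kC [613. 101.  55.]
card [ 420. -120.   75.]
cardstand [ 422. -123.   20.]
clippark [ 418. -256.    3.]
clip [ 419. -260.   70.]
rackc1 [682. -11.  10.]
rackc2 [550. -14.   6.]
rackc3 [ 658. -351.   43.]
rackc4 [ 542. -345.   43.]
plate [611. -37.  81.]
cuff [391.  13.  35.]
wax [780. -82.  35.]
mal [675. 218.  15.]
[121.98554165 542.32683247 385.00483176] [[ 0.362  0.932 -0.001]
 [ 0.895 -0.347  0.281]
 [ 0.262 -0.103 -0.96 ]] [[423.7112994    0.         324.45306183]
 [  0.         423.7112994  236.26921923]
 [  0.           0.           1.        ]]
```

View pics/crop1.png

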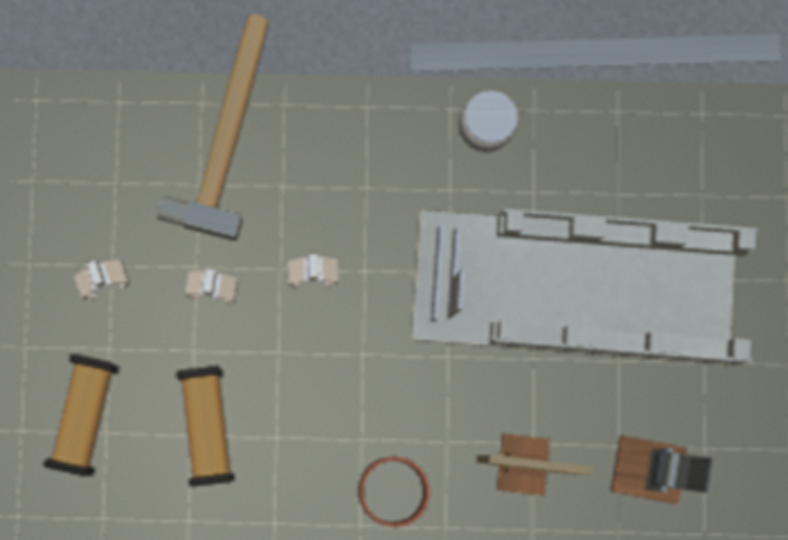

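```bash
cat >> h.py <<'E'
def go(p,ang):
    """shift in tool axes + turn to bring TCP to p with tool y at angle ang (deg, world)"""
    from scipy.spatial.transform import Rotation as Ro
    s=monitor.read_state(); R=Ro.from_euler('xyz',s['eef_rot']).as_matrix()
    d=R.T@(np.array(p,float)-s['eef_pos']); a=np.degrees(np.arctan2(R[1,1],R[0,1]))
    print('go',np.round(d,1),'turn',round((a-ang+90)%180-90,1) if 0 else round((a-ang+180)%360-180,1),'ang',round(a,2),'clk',s['clock'],'n',int(np.ceil(np.linalg.norm(d)/62.5)))
E
python3 -c "
from h import *
go([430,265,260],90)"
```

```text
go [-305.1 -147.5  -35.6] turn -21.2 ang 68.81 clk 1.5 n 6
```

Call:
{"op": "arm_command", "data": {"steps": [[1,-305,-147.5,-35.6,-21.2],[1,-305,-147.5,-35.6,-21.2],[1,-305,-147.5,-35.6,-21.2],[1,-305,-147.5,-35.6,-21.2],[1,-305,-147.5,-35.6,-21.2],[1,-305,-147.5,-35.6,-21.2],[1,-305,-147.5,-35.6,-21.2],[1,-305,-147.5,-35.6,-21.2],[1,-305,-147.5,-35.6,-21.2],[1,-305,-147.5,-35.6,-21.2],[1,-305,-147.5,-35.6,-21.2],[1,-305,-147.5,-35.6,-21.2]]}}

```text
clock: 3.0
eef_pos: [429.7, 265.2, 260.0]
eef_rot: [-3.142, -0.0, -3.141]
wrist_force: [-0.3, 1.0, -0.8]
finger_gap: 93.8
finger_force: 0.0
```

```bash
python3 - <<'E'
from h import *
c=cam('wrist','w1')
for t in['rollA_mid','keeperA_fin']:
  for d in trace(c,t)[:4]:
    r=d['region'].astype(np.uint8); m=cv2.minAreaRect(cv2.findNonZero(r)); print(t,round(d['p'],2),np.round(d['rect']),m)
go([600,-150,260],90)
E
```

```text
rollA_mid 0.2 [195. 377.  14.  22.] ((194.50001525878906, 379.5), (5.81377649307251, 23.702320098876953), 26.56505012512207)
rollA_mid 0.15 [267. 365.  47.  60.] ((267.7317199707031, 365.9146423339844), (50.025489807128906, 54.66360855102539), 6.340191841125488)
keeperA_fin 0.86 [270. 363.  50.  58.] ((267.7167663574219, 365.9078369140625), (50.35857391357422, 54.915382385253906), 6.709836959838867)
go [-170.1 -415.1    0. ] turn 0.0 ang 90.01 clk 3.15 n 8
```

View pics/w1.png

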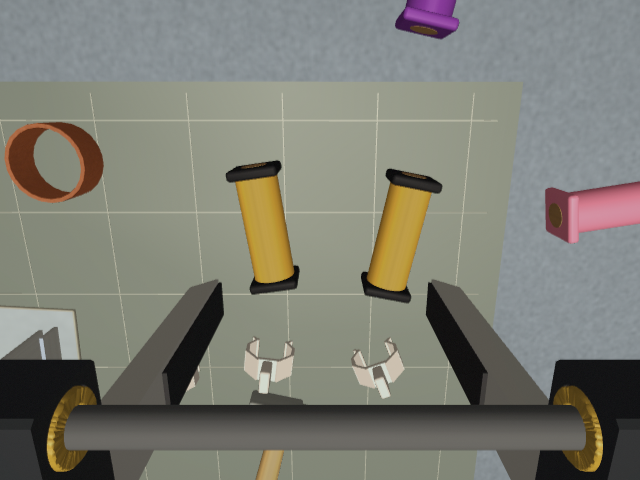

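Wrist view: roll B is centred at about (264,228) and roll A at (402,235). The keepers are at (268,365) and (380,368), with the third hidden behind the left finger at (195,378). The cuff, pink roll and purple roll also show, and all match the top view.

```bash
cat >> h.py <<'E'
from scipy.optimize import minimize
def boxpts(s): return np.array([[a*s[0]/2,b*s[1]/2,e*s[2]/2] for a in(-1,1) for b in(-1,1) for e in(-1,1)])
def xf(P,x,y,z,yaw):
    k,s=np.cos(yaw),np.sin(yaw); return P@np.array([[k,s,0],[-s,k,0],[0,0,1]])+[x,y,z]
th=np.linspace(0,2*np.pi,25)
CYL=np.array([[a,20*np.cos(t),20*np.sin(t)] for a in(-50,50) for t in th])
ROLL=[CYL,boxpts((10,46,46))+[55,0,0],boxpts((10,46,46))-[55,0,0]]
def pts(c,P): 
    K=np.array(c['mtx']);V=np.array(c['view']);q=(K@(V[:3,:3]@P.T+V[:3,3:])).T;return q[:,:2]/q[:,2:]
def render(c,parts,pose,shape=(480,640)):
    m=np.zeros(shape,np.uint8)
    for P in parts: cv2.fillConvexPoly(m,cv2.convexHull(np.round(pts(c,xf(P,*pose))*16).astype(np.int32)),1,shift=4)
    return m
def fit(c,parts,mask,z,x0,st=(8,8,.1)):
    def f(p):
        r=render(c,parts,(p[0],p[1],z,p[2])); return 1-(r&mask).sum()/((r|mask).sum()+1e-9)
    s=np.array(x0)+np.vstack([np.zeros(3),np.diag(st)])
    o=minimize(f,x0,method='Nelder-Mead',options=dict(initial_simplex=s,xatol=.05,fatol=1e-4))
    return np.round(o.x,3),round(1-o.fun,3)
def rollmask(c,x0,z=23):
    h=cv2.cvtColor(c['img'],cv2.COLOR_RGB2HSV); H,S,Vv=cv2.split(h)
    m=(((H>14)&(H<30)&(S>120))|(Vv<55)).astype(np.uint8)
    roi=cv2.dilate(render(c,ROLL,(x0[0],x0[1],z,x0[2])),np.ones((25,25)))
    m=m&roi; n,l,st,_=cv2.connectedComponentsWithStats(m); return (l==1+np.argmax(st[1:,4])).astype(np.uint8)
def roll(c,x0,z=23):
    for i in range(2): x0,q=fit(c,ROLL,rollmask(c,x0,z),z,x0)
    return x0,q
E
python3 - <<'E'
from h import *
c=cam('wrist')
print(roll(c,[453,208,.12])); print(roll(c,[459,337,-.2]))
E
```

```text
(array([4.54225e+02, 2.07566e+02, 1.40000e-01]), np.float64(0.921))
(array([ 4.62892e+02,  3.36347e+02, -1.96000e-01]), np.float64(0.923))
```

Call:
{"op": "arm_command", "data": {"steps": [[1,-110,-390,-50,0],[1,-110,-390,-50,0],[1,-110,-390,-50,0],[1,-110,-390,-50,0],[1,-110,-390,-50,0],[1,-110,-390,-50,0],[1,-110,-390,-50,0],[1,-110,-390,-50,0],[1,-110,-390,-50,0],[1,-110,-390,-50,0],[1,-110,-390,-50,0]]}}

```text
clock: 4.58
eef_pos: [539.9, -124.1, 310.2]
eef_rot: [-3.142, 0.0, -3.14]
wrist_force: [0.6, -0.1, 0.2]
finger_gap: 94.0
finger_force: 0.0
```

```bash
python3 - <<'E'
from h import *
c=cam('wrist','w2')
E
```

```text
(no output)
```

View pics/w2.png

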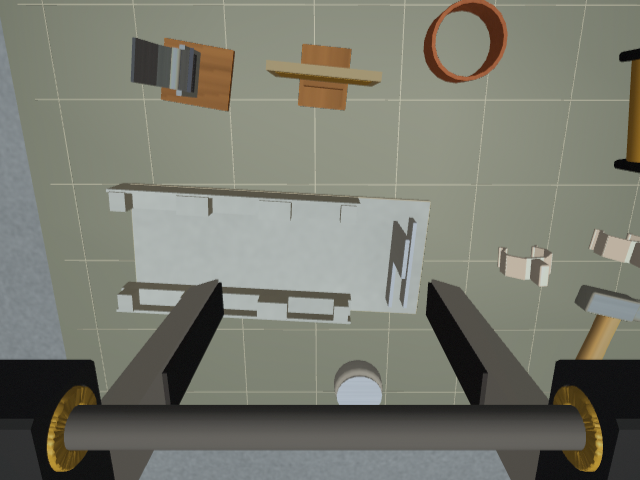

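```bash
python3 - <<'E'
from h import *
im=cv2.imread('pics/w2.png')[175:330,100:440]
cv2.imwrite('pics/w2c.png',cv2.resize(im,None,fx=2.35,fy=2.35*1.5,interpolation=cv2.INTER_CUBIC))
E
```

```text
(no output)
```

View pics/w2c.png

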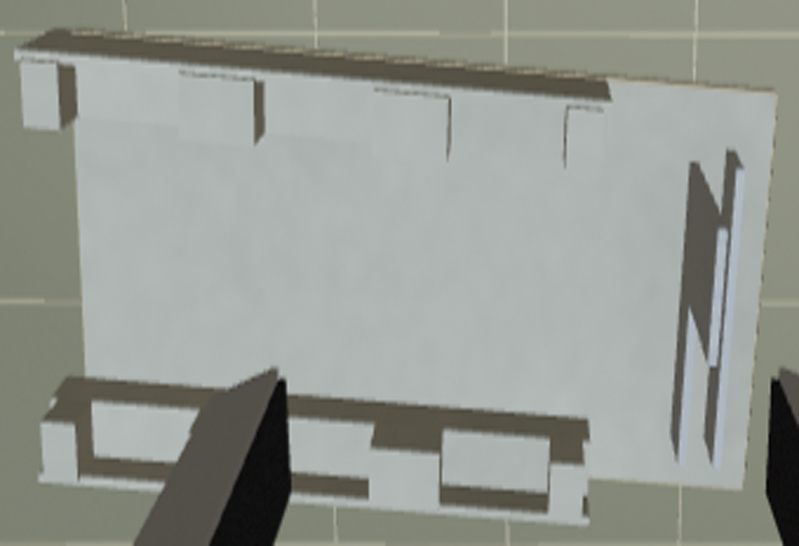

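```bash
python3 - <<'E'
from h import *
from scipy.optimize import least_squares
c=cam('wrist')
R=[(-47,-111,43),(-47,-26,43),(-47,59,43),(-47,111,43),(47,26,43),(47,59,43),(47,111,43)]
U=[(60,130),(256,145),(449,160),(565,167),(370,448),(441,453),(550,462),(777,93),(742,489)]
U=np.array([(100+u/2.35,175+v/3.525) for u,v in U])
def f(p):
    P=np.array(R+[(-70,p[3],6),(70,p[3],6)],float)
    return (pts(c,xf(P,p[0],p[1],0,p[2]))-U).ravel()
o=least_squares(f,[612,-200,-.05,190]); print(o.x.round(3)); print(f(o.x).reshape(-1,2).round(1).tolist())
x,y,a=o.x[:3]
k,s=np.cos(a),np.sin(a)
# plate top edge, lips: pixels
for n,uv,z in [('plate top near',(733,228),81),('plate top far',(712,366),81),('plate top near L',(716,232),81),('lipO near',(745,168),31),('lipO far',(717,464),31),('lipO nearL',(727,152),31),('lipI near',(690,163),31),('lipI far',(682,464),31)]:
    p=ray(c,(100+uv[0]/2.35,175+uv[1]/3.525),z)-[x,y,0]; print(n,np.round([k*p[0]+s*p[1],-s*p[0]+k*p[1],z],1))
# card
for uv in [(268,63),(380,75),(266,69),(379,83)]: print('card',ray(c,uv,75).round(1))
E
```

```text
[ 6.09726e+02 -2.21733e+02 -5.70000e-02  2.11696e+02]
[[0.7, -0.4], [-0.3, 0.0], [-0.6, 0.4], [-0.1, 1.2], [0.1, -0.4], [-0.2, -0.2], [0.4, -0.3], [0.0, -1.0], [0.0, 0.5]]
plate top near [-44.9 178.7  81. ]
plate top far [ -4.2 174.6  81. ]
plate top near L [-43.4 171.9  81. ]
lipO near [-49.7 193.6  31. ]
lipO far [ 49.1 191.8  31. ]
lipO nearL [-54.2 184.8  31. ]
lipI near [-49.8 168.4  31. ]
lipI far [ 50.1 174.9  31. ]
card [ 416.7 -174.    75. ]
card [426.3 -76.3  75. ]
card [ 421.5 -175.9   75. ]
card [432.9 -76.9  75. ]
```

```bash
python3 -c "
from h import *
go([454.2,207.6,150],98)"
```

```text
go [ 85.4 332.1 160.1] turn -7.9 ang 90.05 clk 4.675 n 7
```

Call:
{"op": "arm_command", "data": {"steps": [[1,85.4,332.1,160,-8],[1,85.4,332.1,160,-8],[1,85.4,332.1,160,-8],[1,85.4,332.1,160,-8],[1,85.4,332.1,160,-8],[1,85.4,332.1,160,-8],[1,85.4,332.1,160,-8],[1,85.4,332.1,160,-8],[1,85.4,332.1,160,-8],[1,85.4,332.1,160,-8]]}}

```text
clock: 5.92
eef_pos: [455.0, 206.3, 150.6]
eef_rot: [3.141, 0.001, -3.003]
wrist_force: [0.1, -0.3, -0.5]
finger_gap: 94.0
finger_force: 0.0
```

```bash
python3 - <<'E'
from h import *
c=cam('wrist')
x,q=roll(c,[454,207.6,.14]); print(x,q)
go([x[0],x[1],25],90+np.degrees(x[2]))
E
```

```text
[4.53908e+02 2.07135e+02 1.45000e-01] 0.939
go [  1.    0.8 125.5] turn -0.4 ang 97.94 clk 5.975 n 3
```

Call:
{"op": "arm_command", "data": {"steps": [[1,1,1,60,-0.4],[1,1,1,110,-0.4],[1,1,1,125.5,-0.4],[1,1,1,125.5,-0.4],[0,1,1,125.5,-0.4],[0,1,1,125.5,-0.4],[0,1,1,125.5,-0.4],[0,1,1,125.5,-0.4],[0,1,1,125.5,-0.4],[0,1,1,125.5,-0.4],[0,1,1,125.5,-0.4]], "force": 25}}

```text
clock: 7.35
eef_pos: [453.3, 208.0, 24.5]
eef_rot: [-3.142, -0.0, -2.995]
wrist_force: [-0.9, 0.6, 1.1]
finger_gap: 38.9
finger_force: 25.0
```

```bash
python3 - <<'E'
from h import *
go([454,207,140],98.3); go([609.7,-221.7,140],90-3.27)
E
```

```text
go [  -0.5   -1.1 -115.5] turn 0.1 ang 98.41 clk 7.35 n 2
go [ -91.8 -448.  -115.5] turn 11.7 ang 98.41 clk 7.35 n 8
```

Call:
{"op": "arm_command", "data": {"steps": [[0,0,0,-60,0],[0,0,0,-115,0],[0,-15,-60,-115,2],[0,-30,-120,-115,4],[0,-43,-180,-115,6],[0,-55,-240,-115,8],[0,-68,-300,-115,10],[0,-80,-360,-115,11.7],[0,-88,-410,-115,11.7],[0,-91.8,-448,-115,11.7],[0,-91.8,-448,-115,11.7],[0,-91.8,-448,-115,11.7],[0,-91.8,-448,-115,11.7],[0,-91.8,-448,-115,11.7]]}}

```text
clock: 9.1
eef_pos: [609.8, -221.0, 139.8]
eef_rot: [-3.142, 0.0, 3.085]
wrist_force: [-0.2, -0.5, -1.6]
finger_gap: 39.6
finger_force: 25.0
```

```bash
python3 - <<'E'
from h import *
c=cam('wrist','w3'); s=monitor.read_state()
p=s['eef_pos']; print(p,s['finger_gap'],roll(c,[p[0],p[1],-.057],p[2]-1.5))
go([609.7,-221.7,50],90-3.27)
E
```

```text
[ 609.76193797 -221.13217079  139.77070563] 39.734509502872754 (array([ 6.11371e+02, -2.21544e+02, -5.80000e-02]), np.float64(0.726))
go [ 0.  -0.6 89.8] turn 0.0 ang 86.76 clk 9.15 n 2
```

View pics/w3.png

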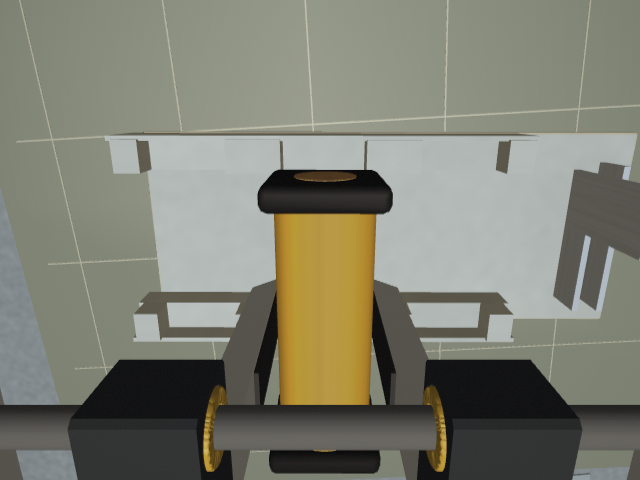

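Held roll B sits centred over the middle bay: the opening edges are at columns 282 and 366, and the roll is at 324.

Call:
{"op": "arm_command", "data": {"steps": [[0,0,-0.6,45,0],[0,0,-0.6,75,0],[0,0,-0.6,83,0],[0,0,-0.6,87,0],[0,0,-0.6,90,0],[0,0,-0.6,90,0],[0,0,-0.6,90,0]]}}

```text
clock: 10.02
eef_pos: [609.9, -222.5, 50.2]
eef_rot: [-3.141, 0.001, 3.084]
wrist_force: [-0.4, 0.3, -1.4]
finger_gap: 39.2
finger_force: 25.0
```

Call:
{"op": "arm_command", "data": {"steps": [[0,0,0,1,0],[0.65,0,0,1,0],[0.65,0,0,1,0],[0.65,0,0,1,0],[0.65,0,0,1,0],[0.65,0,0,-50,0],[0.65,0,0,-100,0],[1,0,0,-100,0]]}}

```text
clock: 11.02
eef_pos: [611.1, -223.0, 154.0]
eef_rot: [-3.139, 0.007, 3.084]
wrist_force: [-0.1, -0.5, -0.5]
finger_gap: 67.6
finger_force: 0.0
```

```bash
python3 - <<'E'
from h import *
c=cam('wrist'); print('seated',roll(c,[610,-221.5,-.057],48))
t=cam('top'); print('A',roll(t,[463,336,-.196]))
go([463,336.3,150],90-11.2)
E
```

```text
seated (array([ 6.11280e+02, -2.23001e+02, -5.70000e-02]), np.float64(0.939))
A (array([ 4.60893e+02,  3.38677e+02, -1.85000e-01]), np.float64(0.723))
go [178.3 549.3  -0.7] turn 7.9 ang 86.71 clk 11.125 n 10
```

Call:
{"op": "arm_command", "data": {"steps": [[1,0,60,0,0],[1,36,120,0,2],[1,60,180,0,4],[1,178.3,549.3,0,8],[1,178.3,549.3,0,8],[1,178.3,549.3,0,8],[1,178.3,549.3,0,8],[1,178.3,549.3,0,8],[1,178.3,549.3,0,8],[1,178.3,549.3,0,8],[1,178.3,549.3,0,8],[1,178.3,549.3,0,8],[1,178.3,549.3,0,8]]}}

```text
clock: 12.75
eef_pos: [463.5, 335.2, 149.3]
eef_rot: [-3.141, -0.0, 2.943]
wrist_force: [0.9, -0.2, -0.1]
finger_gap: 94.0
finger_force: 0.0
```

```bash
python3 - <<'E'
from h import *
c=cam('wrist')
x,q=roll(c,[463,336.3,-.196]); print(x,q)
go([x[0]+.7,x[1],24.5],90+np.degrees(x[2]))
E
```

```text
[ 4.63686e+02  3.36396e+02 -1.96000e-01] 0.933
go [ -0.6   1.2 124.9] turn -0.1 ang 78.63 clk 12.8 n 2
```

Call:
{"op": "arm_command", "data": {"steps": [[1,-0.6,1.2,60,0],[1,-0.6,1.2,110,0],[1,-0.6,1.2,125,0],[1,-0.6,1.2,125,0],[0,-0.6,1.2,125,0],[0,-0.6,1.2,125,0],[0,-0.6,1.2,125,0],[0,-0.6,1.2,125,0],[0,-0.6,1.2,125,0],[0,-0.6,1.2,125,0],[0,-0.6,1.2,125,0]], "force": 25}}

```text
clock: 14.18
eef_pos: [464.0, 337.3, 24.5]
eef_rot: [-3.141, -0.0, 2.945]
wrist_force: [-0.3, 0.4, 0.5]
finger_gap: 39.4
finger_force: 25.0
```

```bash
python3 - <<'E'
from h import *
go([604.9,-307.0,140],90-3.27)
E
```

```text
go [-264.3 -604.3 -115.4] turn -8.0 ang 78.71 clk 14.175 n 11
```

Call:
{"op": "arm_command", "data": {"steps": [[0,0,0,-60,0],[0,0,0,-115.4,0],[0,-24,-55,-115.4,0],[0,-48,-110,-115.4,-1],[0,-72,-165,-115.4,-2],[0,-96,-220,-115.4,-3],[0,-120,-275,-115.4,-4],[0,-144,-330,-115.4,-5],[0,-168,-385,-115.4,-6],[0,-192,-440,-115.4,-7],[0,-216,-495,-115.4,-8],[0,-240,-550,-115.4,-8],[0,-258,-590,-115.4,-8],[0,-264.3,-604.3,-115.4,-8],[0,-264.3,-604.3,-115.4,-8],[0,-264.3,-604.3,-115.4,-8],[0,-264.3,-604.3,-115.4,-8]]}}

```text
clock: 16.3
eef_pos: [605.1, -305.8, 140.3]
eef_rot: [-3.142, 0.0, 3.086]
wrist_force: [0.7, 0.1, -1.6]
finger_gap: 39.2
finger_force: 25.0
```

```bash
python3 - <<'E'
from h import *
c=cam('wrist','w4'); s=monitor.read_state()
p=s['eef_pos']; print(p,s['finger_gap'],roll(c,[p[0],p[1],-.057],p[2]-1.5))
print('B',roll(c,[611.3,-222.9,-.057],48))
go([604.9,-307,50],90-3.27)
E
```

```text
[ 605.07926624 -305.95951839  140.28179539] 39.42071357765759 (array([ 6.04535e+02, -3.06156e+02, -6.30000e-02]), np.float64(0.715))
B (array([ 6.10445e+02, -2.22703e+02, -5.90000e-02]), np.float64(0.927))
go [ 0.1 -1.  90.3] turn 0.1 ang 86.78 clk 16.35 n 2
```

Call:
{"op": "arm_command", "data": {"steps": [[0,0,-1,45,0],[0,0,-1,75,0],[0,0,-1,83,0],[0,0,-1,88,0],[0,0,-1,91,0],[0,0,-1,91,0],[0,0,-1,91,0]]}}

```text
clock: 17.23
eef_pos: [605.1, -308.1, 49.6]
eef_rot: [-3.141, 0.001, 3.084]
wrist_force: [0.3, -0.9, -2.2]
finger_gap: 39.5
finger_force: 25.0
```

Call:
{"op": "arm_command", "data": {"steps": [[0.65,0,0,0,0],[0.65,0,0,0,0],[0.65,0,0,0,0],[0.65,0,0,0,0],[0.65,0,0,-50,0],[1,0,0,-100,0],[1,45,60,-150,0],[1,50,410,-150,0],[1,50,410,-150,0],[1,50,410,-150,0],[1,50,410,-150,0],[1,50,410,-150,0],[1,50,410,-150,0],[1,50,410,-150,0],[1,50,410,-150,0]]}}

```text
clock: 19.1
eef_pos: [578.4, 103.8, 198.9]
eef_rot: [-3.141, -0.0, 3.084]
wrist_force: [0.1, 0.1, -0.4]
finger_gap: 94.0
finger_force: 0.0
```

```bash
python3 - <<'E'
from h import *
c=cam('wrist','w5'); print(monitor.read_state()['eef_pos'])
for d in trace(c,'keeperA_fin')[:4]: print(d['p'],np.round(d['rect']),cv2.minAreaRect(cv2.findNonZero(d['region'].astype(np.uint8))))
im=c['img'][:,:,::-1][120:400]; cv2.imwrite('pics/w5c.png',cv2.resize(im,(800,350)))
E
```

```text
[578.46269491 103.25291692 198.88080106]
0.81 [451. 240.  69.  52.] ((449.47998046875, 240.13998413085938), (67.17515563964844, 49.356056213378906), 8.130102157592773)
```

View pics/w5c.png

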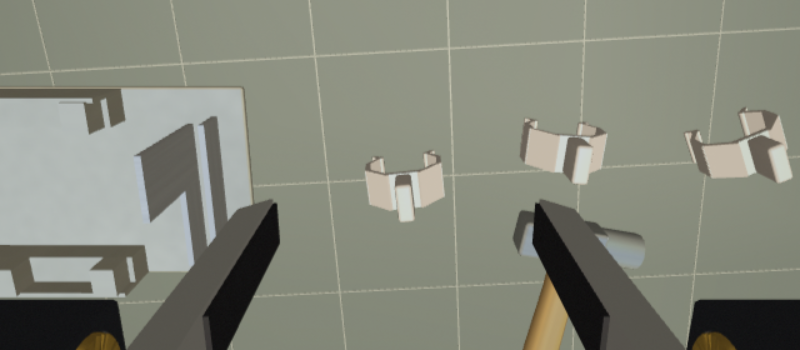

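The three keepers' fin tops show in the crop: C at (405,203), B at (583,165) and A at (778,162).

```bash
python3 - <<'E'
from h import *
c=cam('wrist')
for n,q in dict(C=[(398,187),(411,186),(413,219),(399,221)],B=[(577,147),(592,148),(588,183),(573,182)],A=[(765,147),(777,143),(790,178),(778,182)]).items():
    P=np.array([ray(c,(u*.8,120+v*.8),66)[:2] for u,v in q]); d=(P[2]+P[3]-P[0]-P[1])/2
    print(n,P.mean(0).round(1),'len',np.linalg.norm(d).round(1),'wid',np.linalg.norm(P[1]-P[0]).round(1),'yaw',np.degrees(np.arctan2(d[1],d[0])).round(1))
E
```

```text
C [618.1 100. ] len 21.5 wid 7.7 yaw -1.0
B [600.2 204.7] len 21.5 wid 8.7 yaw -4.2
A [605.3 318. ] len 24.5 wid 6.9 yaw 25.4
```

```bash
python3 -c "
from h import *
go([618,100,150],90)"
```

```text
go [-39.6  -0.6  48.9] turn -3.4 ang 86.62 clk 19.25 n 2
```

Call:
{"op": "arm_command", "data": {"steps": [[0.6,-39.6,-0.6,49,-3.4],[0.6,-39.6,-0.6,49,-3.4],[0.6,-39.6,-0.6,49,-3.4],[0.6,-39.6,-0.6,49,-3.4]]}}

```text
clock: 19.75
eef_pos: [618.1, 101.2, 152.2]
eef_rot: [3.141, 0.003, -3.14]
wrist_force: [0.1, 0.3, -0.0]
finger_gap: 58.3
finger_force: 0.0
```

```bash
cat >> h.py <<'E'
FIN=boxpts((24,10,22))
def fin(c,x0,z=55,name=None):
    """bright fin top: mask of low-saturation bright pixels near expected top face"""
    h=cv2.cvtColor(c['img'],cv2.COLOR_RGB2HSV)
    TOP=FIN[FIN[:,2]>0]
    roi=cv2.dilate(render(c,[TOP],(x0[0],x0[1],z,x0[2])),np.ones((15,15)))
    v=h[...,2]; t,_=cv2.threshold(v[roi>0].reshape(-1,1),0,255,cv2.THRESH_OTSU)
    m=((v>t)&(roi>0)).astype(np.uint8); 
    if name: cv2.imwrite('pics/'+name+'.png',np.hstack([c['img'][150:400,200:450,::-1],cv2.merge([m,m,m])[150:400,200:450]*255]))
    n,l,st,_=cv2.connectedComponentsWithStats(m); m=(l==1+np.argmax(st[1:,4])).astype(np.uint8)
    return fit(c,[TOP],m,z,x0,(4,4,.1))
E
python3 - <<'E'
from h import *
c=cam('wrist'); print(fin(c,[618,100,0],name='f1'))
E
```

```text
(array([6.17435e+02, 9.90220e+01, 1.17000e-01]), np.float64(0.518))
```

View pics/f1.png

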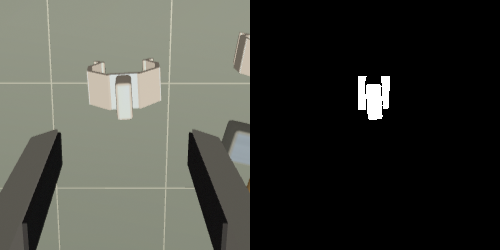

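```bash
python3 - <<'E'
from h import *
c=cam('wrist'); q=[(317,235),(331,233.5),(333,268),(319,269)]
P=np.array([ray(c,u,66)[:2] for u in q]); d=(P[2]+P[3]-P[0]-P[1])/2
p=P.mean(0); a=np.degrees(np.arctan2(d[1],d[0])); print(p,np.linalg.norm(d),np.linalg.norm(P[1]-P[0]),a)
# arms: outer width corners
for u in [(287,251),(361,250)]: print(ray(c,u,30))
go([618,99.5,65],90+4)
E
```

```text
[618.04521359 101.20764731] 22.169951195541998 8.53267681227071 3.2716752785939605
[629.75081883  74.569047    30.        ]
[628.93715647 126.52755225  30.        ]
go [ 0.3 -1.9 86.9] turn -3.9 ang 90.1 clk 19.85 n 2
```

Call:
{"op": "arm_command", "data": {"steps": [[0.6,0,-0.4,45,-2],[0.6,0,-0.4,75,-2],[0.6,0,-0.4,87,-2],[0.6,0,-0.4,87,-2],[0,0,-0.4,87,-2],[0,0,-0.4,87,-2],[0,0,-0.4,87,-2],[0,0,-0.4,87,-2],[0,0,-0.4,87,-2],[0,0,-0.4,87,-2],[0,0,-0.4,87,-2]], "force": 35}}

```text
clock: 21.22
eef_pos: [618.3, 100.9, 63.5]
eef_rot: [3.142, 0.001, -3.105]
wrist_force: [0.7, -0.3, 5.8]
finger_gap: 9.8
finger_force: 35.0
```

```bash
python3 - <<'E'
from h import *
go([610.4,-222.9,150],90-3.3)
E
```

```text
go [  19.7 -323.3  -86.6] turn 5.4 ang 92.11 clk 21.225 n 6
```

Call:
{"op": "arm_command", "data": {"steps": [[0,0,0,-40,0],[0,0,0,-87,0],[0,3,-50,-87,1],[0,6,-105,-87,2],[0,9,-160,-87,3],[0,12,-215,-87,4],[0,16,-270,-87,5.4],[0,19,-310,-87,5.4],[0,19.7,-323.3,-87,5.4],[0,19.7,-323.3,-87,5.4],[0,19.7,-323.3,-87,5.4],[0,19.7,-323.3,-87,5.4]]}}

```text
clock: 22.72
eef_pos: [610.4, -221.6, 150.1]
eef_rot: [3.142, 0.0, 3.086]
wrist_force: [0.0, -0.4, -1.3]
finger_gap: 9.4
finger_force: 35.0
```

```bash
python3 - <<'E'
from h import *
c=cam('wrist','w6'); s=monitor.read_state(); print(s['finger_gap'])
print('B',roll(c,[610.8,-222.8,-.057],48)); 
go([610.4,-222.9,104],90-3.3)
E
```

```text
9.819144715246482
B (array([ 6.11206e+02, -2.23063e+02, -5.60000e-02]), np.float64(0.576))
go [-0.1 -1.1 46. ] turn 0.1 ang 86.79 clk 22.775 n 1
```

View pics/w6.png

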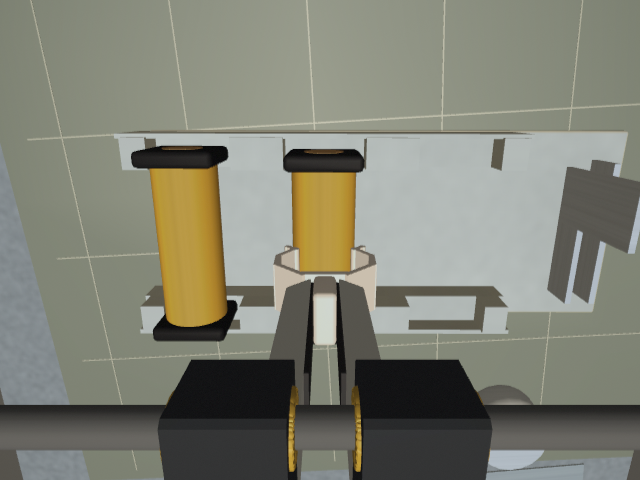

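Both rolls are seated flat, at columns 190 and 324. The keeper is held square over the right one at (325,290).

Call:
{"op": "arm_command", "data": {"steps": [[0,0,-1.1,25,0],[0,0,-1.1,32,0],[0,0,-1.1,36,0],[0,0,-1.1,40,0],[0,0,-1.1,44,0],[0,0,-1.1,48,0],[0,0,-1.1,51,0],[0,0,-1.1,54,0],[0,0,-1.1,57,0],[0,0,-1.1,58.5,0],[0,0,-1.1,58.5,0],[0,0,-1.1,58.5,0]]}}

```text
clock: 24.28
eef_pos: [609.9, -224.0, 91.5]
eef_rot: [3.142, -0.0, 3.084]
wrist_force: [-2.9, 2.0, 4.2]
finger_gap: 9.6
finger_force: 35.0
```

Call:
{"op": "arm_command", "data": {"steps": [[0,0,0,1,0],[0,0,0,2,0],[0,0,0,2,0],[0,0,0,2,0]]}}

```text
clock: 24.78
eef_pos: [610.1, -224.0, 91.4]
eef_rot: [-3.141, 0.0, 3.084]
wrist_force: [-11.1, 5.5, 19.7]
finger_gap: 9.7
finger_force: 35.0
```

Call:
{"op": "arm_command", "data": {"steps": [[0,0,0,0,0],[0.35,0,0,0,0],[0.35,0,0,0,0],[0.35,0,0,-3,0],[0.35,0,0,-50,0],[0.7,30,0,-100,0],[0.7,60,0,-100,0],[0.7,60,0,-100,0],[0.7,60,0,-100,0]]}}

```text
clock: 25.9
eef_pos: [550.6, -220.7, 189.1]
eef_rot: [3.142, -0.0, 3.084]
wrist_force: [0.2, -0.5, -0.8]
finger_gap: 65.2
finger_force: 0.0
```

```bash
python3 - <<'E'
from h import *
c=cam('wrist','w7'); im=c['img'][120:360,100:500,::-1]; cv2.imwrite('pics/w7c.png',cv2.resize(im,None,fx=2,fy=2))
s=monitor.read_state(); print(s['eef_pos'])
for z in(83,90): print(proj(c,[610,-223.8,z+11]))
go([600.2,204.7,150],86)
E
```

```text
[ 550.70784355 -220.61175587  188.93516125]
[325.57976027 331.64455105]
[325.60085917 336.93814643]
go [-25.  427.4  39. ] turn 0.7 ang 86.71 clk 25.95 n 7
```

View pics/w7c.png

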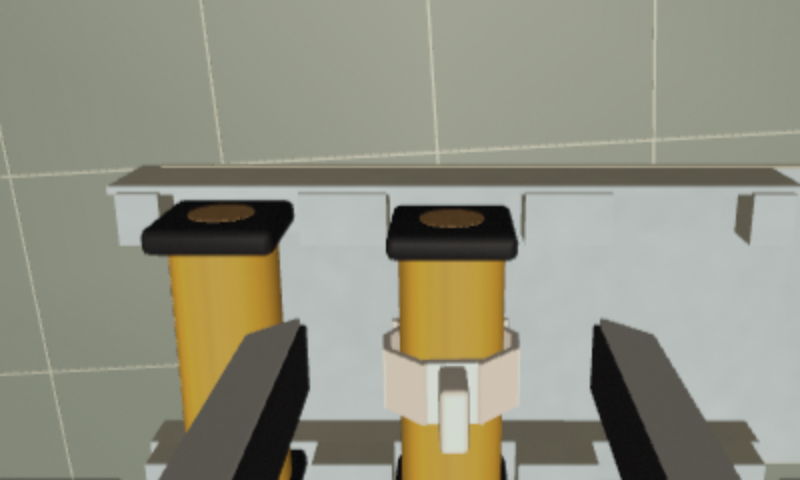

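The keeper is down on roll B. Its fin top is at full-image (327,330), against 331.6 predicted for fully seated.

Call:
{"op": "arm_command", "data": {"steps": [[0.6,-4,60,0,0],[0.6,-8,120,0,0],[0.6,-12,180,0,0],[0.6,-25,427.4,39,0.7],[0.6,-25,427.4,39,0.7],[0.6,-25,427.4,39,0.7],[0.6,-25,427.4,39,0.7],[0.6,-25,427.4,39,0.7],[0.6,-25,427.4,39,0.7],[0.6,-25,427.4,39,0.7]]}}

```text
clock: 27.2
eef_pos: [600.0, 203.5, 150.6]
eef_rot: [-3.141, 0.0, 3.071]
wrist_force: [-0.6, -0.2, -0.2]
finger_gap: 56.4
finger_force: 0.0
```

```bash
python3 - <<'E'
from h import *
c=cam('wrist'); s=monitor.read_state(); print(s['eef_pos'])
im=c['img'][190:310,265:385,::-1]; cv2.imwrite('pics/f2.png',cv2.resize(im,None,fx=5,fy=5,interpolation=cv2.INTER_CUBIC))
E
```

```text
[600.02509838 203.44509923 150.72193541]
```

View pics/f2.png

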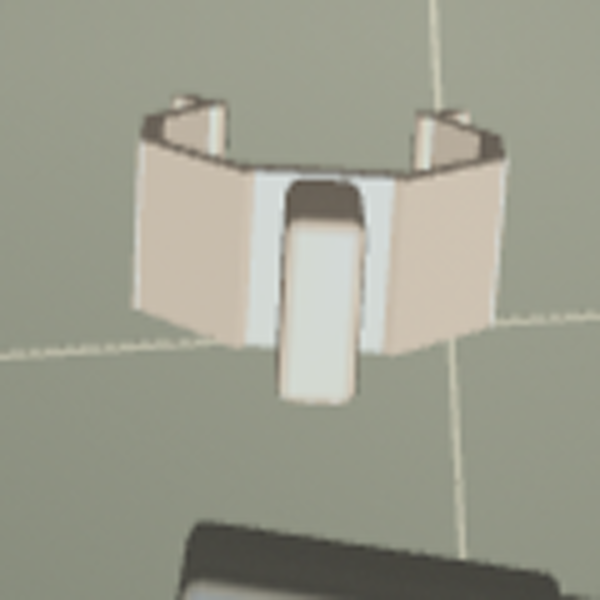

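```bash
python3 - <<'E'
from h import *
c=cam('wrist'); q=[(287,222),(362,224),(354,403),(279,398)]
P=np.array([ray(c,(265+u/5,190+v/5),66)[:2] for u,v in q]); d=(P[2]+P[3]-P[0]-P[1])/2
p=P.mean(0); a=np.degrees(np.arctan2(d[1],d[0])); print(p,np.linalg.norm(d),np.linalg.norm(P[1]-P[0]),a)
go([p[0],p[1],64],90+a)
E
```

```text
[600.09579253 205.87657432] 22.841797121604387 9.041240628672936 -6.362500759813857
go [ 0.1  2.3 86.8] turn 2.3 ang 85.92 clk 27.3 n 2
```

Call:
{"op": "arm_command", "data": {"steps": [[0.6,0,2.2,45,2.3],[0.6,0,2.2,75,2.3],[0.6,0,2.2,86.5,2.3],[0.6,0,2.2,86.5,2.3],[0,0,2.2,86.5,2.3],[0,0,2.2,86.5,2.3],[0,0,2.2,86.5,2.3],[0,0,2.2,86.5,2.3],[0,0,2.2,86.5,2.3],[0,0,2.2,86.5,2.3],[0,0,2.2,86.5,2.3]], "force": 35}}

```text
clock: 28.68
eef_pos: [599.8, 206.9, 64.0]
eef_rot: [3.142, 0.0, 3.032]
wrist_force: [-0.2, -0.6, 2.5]
finger_gap: 9.9
finger_force: 35.0
```

```bash
python3 - <<'E'
from h import *
go([605,-307.8,150],90-3.3)
E
```

```text
go [ -61.5 -511.1  -86. ] turn -3.0 ang 83.72 clk 28.675 n 9
```

Call:
{"op": "arm_command", "data": {"steps": [[0,0,0,-40,0],[0,0,0,-95,0],[0,-7,-58,-105,0],[0,-14,-116,-105,0],[0,-21,-174,-105,-1],[0,-28,-232,-105,-2],[0,-35,-290,-105,-3],[0,-42,-348,-105,-3],[0,-49,-406,-105,-3],[0,-56,-464,-105,-3],[0,-61,-500,-95,-3],[0,-61.5,-511.1,-86,-3],[0,-61.5,-511.1,-86,-3],[0,-61.5,-511.1,-86,-3],[0,-61.5,-511.1,-86,-3]]}}

```text
clock: 30.55
eef_pos: [605.4, -306.8, 150.6]
eef_rot: [-3.141, 0.001, 3.086]
wrist_force: [-0.8, 0.1, -0.4]
finger_gap: 9.5
finger_force: 35.0
```

```bash
python3 - <<'E'
from h import *
c=cam('wrist'); s=monitor.read_state(); print(s['finger_gap'])
print('A',roll(c,[605,-307.5,-.057],48)); 
go([605,-307.8,92],90-3.3)
E
```

```text
9.957323405377323
A (array([ 6.04468e+02, -3.09029e+02, -6.20000e-02]), np.float64(0.588))
go [ 0.3 -0.9 58.6] turn 0.1 ang 86.78 clk 30.6 n 1
```

Call:
{"op": "arm_command", "data": {"steps": [[0,0,-1.4,25,0],[0,0,-1.4,32,0],[0,0,-1.4,36,0],[0,0,-1.4,40,0],[0,0,-1.4,44,0],[0,0,-1.4,48,0],[0,0,-1.4,51,0],[0,0,-1.4,54,0],[0,0,-1.4,57,0],[0,0,-1.4,59,0],[0,0,-1.4,60,0],[0,0,-1.4,60,0],[0,0,-1.4,60,0]]}}

```text
clock: 32.22
eef_pos: [604.9, -309.2, 91.9]
eef_rot: [-3.141, 0.0, 3.084]
wrist_force: [-8.7, 6.6, 18.4]
finger_gap: 10.0
finger_force: 35.0
```

Call:
{"op": "arm_command", "data": {"steps": [[0.35,0,0,0,0],[0.35,0,0,0,0],[0.35,0,0,0,0],[0.35,0,0,-3,0],[0.35,0,0,-60,0],[0.7,40,0,-110,0],[0.7,90,30,-110,0],[0.7,127,60,-110,0],[0.7,127,60,-110,0],[0.7,127,60,-110,0],[0.7,127,60,-110,0]]}}

```text
clock: 33.6
eef_pos: [482.1, -242.7, 199.7]
eef_rot: [-3.142, -0.0, 3.084]
wrist_force: [0.8, -0.3, -0.5]
finger_gap: 65.7
finger_force: 0.0
```

```bash
python3 - <<'E'
from h import *
t=cam('top','t7'); c=cam('wrist','w8'); s=monitor.read_state(); print(s['eef_pos'])
for z in(83,90):
  for p in ((605,-308.7),(610,-223.8)): print(proj(c,[*p,z+11]))
go([470,-130,210],90-3.3)
E
```

```text
[ 481.92616353 -242.48228581  199.52716228]
[245.56736932 405.86339396]
[360.28669898 405.99205862]
[243.83945792 412.27922095]
[361.06603389 412.41087192]
go [ 18.4 111.6 -10.4] turn -0.0 ang 86.7 clk 33.7 n 2
```

View pics/w8.png

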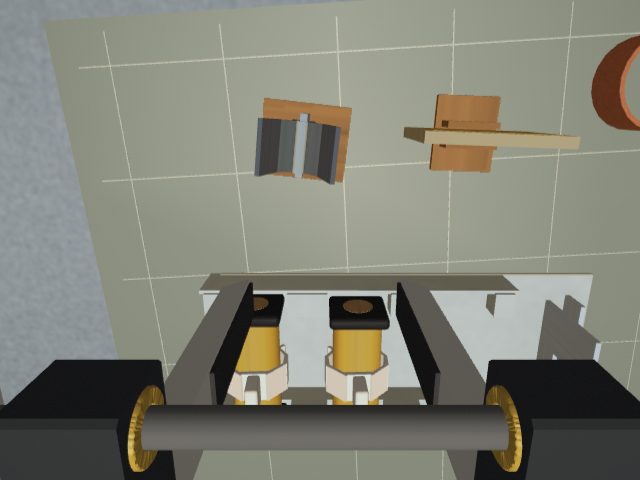

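Both rolls carry keepers, with fin bases at (252,385) and (357,385). The clip is centred at (297,150), slightly yawed. The card's top edge runs from (425,137) to (579,143).

```bash
python3 - <<'E'
from h import *
c=cam('wrist'); im=c['img']
h=cv2.cvtColor(im,cv2.COLOR_RGB2HSV)
for col in (415,430,460,500,540,570,578,584): print(col,[(r,*im[r,col].tolist()) for r in range(126,156,3)])
P=[ray(c,u,81) for u in((425,137.5),(579,143.5))]; d=P[1]-P[0]; print(P,np.linalg.norm(d),np.degrees(np.arctan2(d[1],d[0])))
for z in (98,102,106):
  Q=np.array([ray(c,u,z)[:2] for u in((258,118),(255,176),(334,184),(340,125))]); print(z,Q.mean(0).round(1),np.linalg.norm(Q[1]-Q[0]),np.linalg.norm(Q[2]-Q[1]),np.degrees(np.arctan2(*(Q[1]-Q[0]+Q[2]-Q[3])[::-1])))
Q=np.array([ray(c,u,10)[:2] for u in((264,98),(351,108),(345,183))]);print(Q,(Q[0]+Q[2])/2,np.degrees(np.arctan2(*(Q[2]-Q[1])[::-1])))
E
```

```text
415 [(126, 155, 158, 142), (129, 92, 76, 48), (132, 92, 76, 47), (135, 92, 76, 47), (138, 93, 77, 50), (141, 148, 149, 131), (144, 160, 163, 148), (147, 160, 164, 148), (150, 159, 163, 148), (153, 161, 164, 148)]
430 [(126, 158, 162, 146), (129, 100, 73, 27), (132, 176, 163, 128), (135, 176, 163, 128), (138, 177, 164, 129), (141, 176, 163, 128), (144, 162, 162, 142), (147, 157, 160, 144), (150, 157, 159, 143), (153, 139, 136, 117)]
460 [(126, 153, 108, 64), (129, 129, 92, 45), (132, 166, 147, 105), (135, 177, 164, 128), (138, 177, 163, 128), (141, 177, 164, 128), (144, 174, 157, 121), (147, 153, 108, 64), (150, 167, 119, 71), (153, 167, 120, 70)]
500 [(126, 152, 145, 123), (129, 151, 156, 140), (132, 114, 86, 34), (135, 176, 163, 127), (138, 177, 163, 128), (141, 176, 164, 127), (144, 177, 163, 128), (147, 151, 155, 139), (150, 152, 155, 140), (153, 151, 154, 138)]
540 [(126, 145, 150, 134), (129, 146, 150, 134), (132, 140, 141, 124), (135, 165, 147, 104), (138, 176, 163, 127), (141, 176, 163, 127), (144, 176, 162, 127), (147, 171, 161, 128), (150, 147, 151, 135), (153, 148, 151, 135
[... 485 characters left out ...]
 141, 145, 130), (132, 141, 146, 129), (135, 141, 145, 129), (138, 141, 146, 130), (141, 141, 146, 130), (144, 141, 146, 130), (147, 141, 145, 130), (150, 141, 145, 130), (153, 183, 182, 163)]
[array([ 418.97982497, -174.56291937,   81.        ]), array([428.49784362, -75.38380234,  81.        ])] 99.63478275588052 84.518227915823
98 [ 421.5 -256.3] 34.73924913362843 49.172852255121825 -8.809286684611576
102 [ 421.2 -256. ] 34.20913712807093 48.42248717878767 -8.80928668461155
106 [ 420.9 -255.7] 33.67902512251345 47.67212210245357 -8.809286684611592
[[ 386.21047355 -284.99486006]
 [ 397.67896342 -217.03298667]
 [ 456.96348312 -224.40414099]] [ 421.58697833 -254.69950053] -7.0875106795199665
```

```bash
python3 - <<'E'
from h import *
go([422,-143,150],-5.5)
E
```

```text
go [65.4 95.8 49.6] turn 92.2 ang 86.7 clk 33.75 n 3
```

Call:
{"op": "arm_command", "data": {"steps": [[0.5,20,40,20,10],[0.5,40,70,35,20],[0.5,65.4,95.8,49.6,30],[0.5,65.4,95.8,49.6,40],[0.5,65.4,95.8,49.6,50],[0.5,65.4,95.8,49.6,60],[0.5,65.4,95.8,49.6,70],[0.5,65.4,95.8,49.6,80],[0.5,65.4,95.8,49.6,90],[0.5,65.4,95.8,49.6,92.2],[0.5,65.4,95.8,49.6,92.2],[0.5,65.4,95.8,49.6,92.2]]}}

```text
clock: 35.25
eef_pos: [421.8, -142.7, 150.3]
eef_rot: [-3.141, -0.0, 1.476]
wrist_force: [-1.0, 0.3, -0.3]
finger_gap: 47.1
finger_force: 0.0
```

```bash
cat >> h.py <<'E'
def cardmask(c):
    im=c['img'].astype(int); return ((abs(im-[176,163,128]).max(2)<14)).astype(np.uint8)
CT=np.array([[a*50,b*4,0.] for a in(-1,1) for b in(-1,1)])
def card(c,x0,z=81):
    m=cardmask(c)&cv2.dilate(render(c,[CT],(x0[0],x0[1],z,x0[2])),np.ones((21,21)))
    return fit(c,[CT],m,z,x0,(4,4,.05))
E
python3 - <<'E'
from h import *
c=cam('wrist'); x,q=card(c,[423.7,-125,np.radians(84.5)]); print(x,q,np.degrees(x[2]))
d=np.array([np.cos(x[2]),np.sin(x[2])]); g=x[:2]-18*d
go([*g,58],np.degrees(x[2])-90)
E
```

```text
[ 423.18  -125.622    1.476] 0.953 84.56857056130951
go [-0.8 -0.2 92.3] turn -0.0 ang -5.44 clk 35.3 n 2
```

Consistent. Grip and lift.

Call:
{"op": "arm_command", "data": {"steps": [[0.5,-0.8,-0.2,50,0],[0.5,-0.8,-0.2,85,0],[0.5,-0.8,-0.2,92.3,0],[0.5,-0.8,-0.2,92.3,0],[0,-0.8,-0.2,92.3,0],[0,-0.8,-0.2,92.3,0],[0,-0.8,-0.2,92.3,0],[0,-0.8,-0.2,92.3,0],[0,-0.8,-0.2,92.3,0],[0,-0.8,-0.2,92.3,0]], "force": 30}}

```text
clock: 36.55
eef_pos: [421.5, -143.5, 58.2]
eef_rot: [3.141, 0.0, 1.475]
wrist_force: [-1.2, 0.1, 4.0]
finger_gap: 8.0
finger_force: 30.0
```

Call:
{"op": "arm_command", "data": {"steps": [[0,0,0,-10,0],[0,0,0,-40,0],[0,0,0,-90,0],[0,0,0,-90,0],[0,0,0,-90,0]]}}

```text
clock: 37.17
eef_pos: [421.2, -143.3, 147.8]
eef_rot: [-3.141, -0.0, 1.475]
wrist_force: [-0.6, -0.2, -1.0]
finger_gap: 7.9
finger_force: 30.0
```

```bash
python3 - <<'E'
from h import *
s=monitor.read_state(); print(s['eef_pos'],s['finger_gap'])
c=cam('wrist'); x,q=card(c,[423.2,-125.6,1.476],s['eef_pos'][2]+23); print(x,q)
# rack target
a=-.057;k,sn=np.cos(a),np.sin(a)
for xr,yr in((0,183),(18,183)): print([609.7+k*xr-sn*yr,-221.7+sn*xr+k*yr])
go([520,-60,200],86.7)
E
```

```text
[ 421.16405827 -143.32350715  147.75373233] 7.942956493247163
[ 423.062 -125.598    1.482] 0.896
[np.float64(620.1253525310094), np.float64(-38.99720301920888)]
[np.float64(638.0961194471528), np.float64(-40.022647530455714)]
go [ 92.3  90.5 -52.8] turn -92.2 ang -5.49 clk 37.225 n 3
```

```bash
python3 - <<'E'
from h import *
go([560,-110,200],86.7)
E
```

```text
go [ 46.4 135.1 -52.9] turn -92.2 ang -5.49 clk 37.225 n 3
```

Call:
{"op": "arm_command", "data": {"steps": [[0,0,20,-40,-10],[0,15,45,-52.9,-20],[0,30,70,-52.9,-30],[0,46.4,100,-52.9,-40],[0,46.4,135.1,-52.9,-50],[0,46.4,135.1,-52.9,-60],[0,46.4,135.1,-52.9,-70],[0,46.4,135.1,-52.9,-80],[0,46.4,135.1,-52.9,-90],[0,46.4,135.1,-52.9,-92.2],[0,46.4,135.1,-52.9,-92.2],[0,46.4,135.1,-52.9,-92.2]]}}

```text
clock: 38.72
eef_pos: [560.2, -110.1, 200.2]
eef_rot: [3.141, -0.001, 3.083]
wrist_force: [0.9, -0.2, -0.5]
finger_gap: 7.9
finger_force: 30.0
```

```bash
cat >> h.py <<'E'
RK=(609.7,-221.7,0,-.057)
def ortho(c,z,xs,ys):
    X,Y=np.meshgrid(xs,ys,indexing='ij'); P=np.stack([X.ravel(),Y.ravel(),np.full(X.size,z,float)],1)
    u=pts(c,xf(P,*RK)).reshape(len(xs),len(ys),2).astype(np.float32)
    return cv2.remap(c['img'],u[...,0],u[...,1],cv2.INTER_LINEAR)
E
python3 - <<'E'
from h import *
c=cam('wrist','w9'); s=monitor.read_state(); print(s['eef_pos'],s['finger_gap'])
ys=np.arange(160,216,2)
for z,xs in((31,[-45,-30,10,25,40,45]),(81,[-40,-25,-10])):
  print('z',z,ys.tolist())
  for x in xs: print(x,ortho(c,z,[x],ys)[0].mean(1).astype(int).tolist())
a=np.vstack([cv2.resize(ortho(c,z,np.arange(-75,75,.5),np.arange(130,230,.5)),None,fx=2,fy=2) for z in(31,)])
b=cv2.resize(ortho(c,81,np.arange(-75,75,.5),np.arange(130,230,.5)),None,fx=2,fy=2)
cv2.imwrite('pics/o1.png',np.hstack([a,b])[:,:,::-1])
E
```

```text
[ 560.2446987  -110.14997723  200.4390174 ] 7.807231712357326
z 31 [160, 162, 164, 166, 168, 170, 172, 174, 176, 178, 180, 182, 184, 186, 188, 190, 192, 194, 196, 198, 200, 202, 204, 206, 208, 210, 212, 214]
-45 [180, 180, 180, 181, 131, 87, 88, 88, 134, 180, 180, 180, 122, 90, 90, 179, 193, 183, 182, 180, 181, 181, 169, 145, 145, 145, 145, 145]
-30 [179, 180, 181, 181, 120, 89, 88, 88, 88, 88, 87, 87, 88, 88, 90, 181, 191, 182, 180, 180, 179, 179, 168, 143, 143, 143, 143, 143]
10 [182, 182, 183, 184, 129, 88, 111, 191, 189, 182, 106, 87, 151, 193, 183, 180, 190, 179, 180, 179, 180, 179, 168, 139, 139, 139, 139, 138]
25 [185, 184, 183, 183, 121, 88, 121, 190, 189, 183, 182, 182, 120, 87, 88, 179, 190, 179, 180, 180, 181, 180, 165, 137, 137, 137, 137, 137]
40 [186, 185, 185, 183, 182, 88, 123, 190, 189, 184, 182, 181, 179, 91, 87, 189, 191, 180, 181, 181, 183, 183, 160, 135, 135, 135, 135, 135]
45 [186, 185, 184, 184, 183, 180, 113, 190, 188, 183, 183, 182, 182, 180, 94, 190, 191, 183, 181, 182, 183, 182, 168, 134, 134, 134, 135, 135]
z 81 [160, 162, 164, 166, 168, 170, 172, 174, 176, 178, 180, 182, 184, 186, 188, 190, 192, 194, 196, 198, 200, 202, 204, 206, 208, 210, 212, 214]
-40 [89, 88, 87, 87, 87, 88, 96, 190, 176, 191, 190, 181, 180, 179, 179, 146, 142, 143, 143, 143, 142, 142, 143, 142, 142, 142, 142, 142]
-25 [88, 89, 88, 89, 89, 87, 112, 189, 173, 190, 190, 177, 177, 177, 178, 140, 140, 140, 140, 140, 140, 140, 140, 140, 140, 140, 140, 140]
-10 [88, 94, 190, 188, 182, 129, 117, 191, 187, 190, 188, 181, 181, 180, 180, 156, 138, 139, 138, 139, 139, 139, 139, 138, 138, 138, 138, 138]
```

View pics/o1.png

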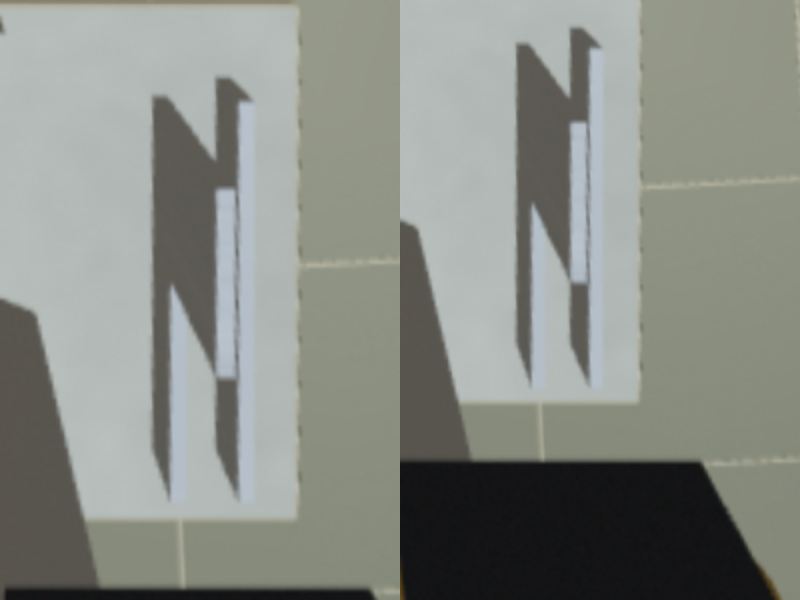

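Rectified view: at z=31 the channel lies between the lips at columns 187 and 239, which is rack y 176.7 to 189.8. It runs x −50 to 50, and the plate is centred at x≈−25, y≈174.6.

```bash
python3 - <<'E'
from h import *
p=xf(np.array([[17.8,182.2,0]]),*RK)[0]; print(p); go([p[0],p[1],145],86.73)
E
```

```text
[637.85086895 -40.80995445   0.        ]
go [-73.5  73.7  55.4] turn -0.1 ang 86.66 clk 38.775 n 2
```

Call:
{"op": "arm_command", "data": {"steps": [[0,-37,37,20,0],[0,-73.5,73.7,40,0],[0,-73.5,73.7,55.4,0],[0,-73.5,73.7,55.4,0],[0,-73.5,73.7,55.4,0],[0,-73.5,73.7,55.4,0]]}}

```text
clock: 39.52
eef_pos: [638.0, -41.6, 146.8]
eef_rot: [-3.141, 0.002, 3.083]
wrist_force: [0.5, 0.8, -0.4]
finger_gap: 7.9
finger_force: 30.0
```

```bash
python3 - <<'E'
from h import *
s=monitor.read_state(); print(s['eef_pos'])
c=cam('wrist'); p=xf(np.array([[0,182.2,0]]),*RK)[0]
x,q=card(c,[p[0],p[1],-.057],s['eef_pos'][2]+23); print('want',p,'card',x,q)
go([637.85,-40.8,145],86.73)
E
```

```text
[638.00055726 -41.55368111 146.77800399]
want [620.07977722 -39.79590377   0.        ] card [ 6.2008e+02 -3.9796e+01 -5.7000e-02] 0.0
go [0.2 0.6 1.6] turn -0.1 ang 86.66 clk 39.575 n 1
```

Call:
{"op": "arm_command", "data": {"steps": [[0,0.2,0.7,20,0],[0,0.2,0.7,40,0],[0,0.2,0.7,55,0],[0,0.2,0.7,63,0],[0,0.2,0.7,67,0],[0,0.2,0.7,67,0]]}}

```text
clock: 40.33
eef_pos: [637.9, -40.1, 78.7]
eef_rot: [-3.142, 0.0, 3.084]
wrist_force: [0.2, -0.4, -0.5]
finger_gap: 8.1
finger_force: 30.0
```

Call:
{"op": "arm_command", "data": {"steps": [[0,0,-0.4,10,0],[0,0,-0.4,16,0],[0,0,-0.4,19,0],[0,0,-0.4,20,0],[0,0,-0.4,20,0]]}}

```text
clock: 40.95
eef_pos: [637.9, -40.5, 58.6]
eef_rot: [-3.142, 0.0, 3.084]
wrist_force: [0.3, -1.6, -0.5]
finger_gap: 7.6
finger_force: 30.0
```

```bash
python3 - <<'E'
from h import *
c=cam('wrist','w10')
xs=np.arange(-58,20,2)
print(xs.tolist())
for y in(178,180,182,184,186): print(y,ortho(c,81.3,xs,[y])[:,0].tolist() if y==182 else ortho(c,81.3,xs,[y])[:,0].mean(1).astype(int).tolist())
ys=np.arange(168,198,1); print(ys.tolist())
for x in(-40,-25,-10,0): print(x,ortho(c,81.3,[x],ys)[0].mean(1).astype(int).tolist())
E
```

```text
[-58, -56, -54, -52, -50, -48, -46, -44, -42, -40, -38, -36, -34, -32, -30, -28, -26, -24, -22, -20, -18, -16, -14, -12, -10, -8, -6, -4, -2, 0, 2, 4, 6, 8, 10, 12, 14, 16, 18]
178 [169, 167, 165, 161, 97, 102, 104, 104, 105, 106, 108, 109, 98, 100, 102, 104, 105, 100, 101, 105, 149, 158, 153, 147, 144, 107, 96, 94, 72, 72, 74, 78, 76, 57, 43, 36, 43, 45, 50]
180 [167, 156, 60, 62, 138, 138, 138, 138, 138, 137, 138, 137, 138, 138, 138, 138, 138, 137, 138, 138, 138, 138, 138, 138, 138, 138, 138, 137, 138, 138, 137, 137, 137, 138, 137, 137, 137, 137, 137]
182 [[164, 169, 167], [155, 160, 156], [78, 64, 40], [79, 66, 42], [158, 145, 112], [158, 145, 111], [158, 145, 111], [158, 145, 111], [157, 144, 111], [158, 145, 111], [158, 145, 111], [158, 145, 111], [157, 145, 111], [157, 144, 111], [157, 145, 111], [158, 145, 112], [158, 145, 112], [158, 145, 111], [158, 145, 111], [158, 145, 111], [158, 145, 111], [157, 145, 111], [158, 144, 111], [158, 145, 112], [157, 144, 111], [158, 145, 111], [158, 145, 111], [157, 145, 111], [158, 145, 112], [158, 145, 111], [157, 145, 111], [158, 145, 111
[... 562 characters left out ...]
 177, 178, 179, 180, 181, 182, 183, 184, 185, 186, 187, 188, 189, 190, 191, 192, 193, 194, 195, 196, 197]
-40 [166, 167, 167, 167, 167, 176, 177, 176, 175, 82, 106, 137, 137, 138, 138, 138, 137, 138, 140, 116, 178, 178, 177, 166, 165, 165, 165, 165, 165, 165]
-25 [166, 168, 168, 169, 169, 174, 173, 173, 173, 83, 105, 138, 138, 138, 138, 138, 137, 138, 137, 95, 177, 176, 176, 165, 165, 165, 166, 167, 167, 167]
-10 [168, 168, 168, 168, 168, 178, 178, 178, 177, 140, 144, 138, 138, 138, 137, 138, 138, 138, 142, 108, 176, 176, 175, 164, 165, 165, 166, 165, 165, 164]
0 [120, 74, 74, 74, 74, 74, 75, 74, 74, 74, 72, 138, 138, 137, 138, 137, 137, 138, 115, 62, 75, 74, 74, 74, 74, 74, 75, 74, 87, 167]
```

Call:
{"op": "arm_command", "data": {"steps": [[0,-0.8,-0.8,0,0],[0,-0.8,-0.8,0.4,0],[0,-0.8,-0.8,0.4,0],[0.25,-0.8,-0.8,0.4,0],[0.25,-0.8,-0.8,0.4,0],[0.25,-0.8,-0.8,0.4,0],[0.25,-0.8,-0.8,-40,0],[0.25,-0.8,-0.8,-90,0],[0.6,60,-10,-140,0],[0.6,110,-60,-140,0],[0.6,110,-60,-140,0],[0.6,110,-60,-140,0]]}}

```text
clock: 42.5
eef_pos: [524.5, -94.6, 199.0]
eef_rot: [-3.142, 0.001, 3.083]
wrist_force: [0.4, -0.6, 0.5]
finger_gap: 55.8
finger_force: 0.0
```

```bash
python3 - <<'E'
from h import *
c=cam('wrist','w11'); print(monitor.read_state()['eef_pos'])
def m2(c):
    im=c['img'].astype(int); return ((abs(im[...,0]-im[...,1]-13)<6)&(abs(im[...,1]-im[...,2]-34)<8)&(im[...,0]>140)).astype(np.uint8)
import h; h.cardmask=m2
p=xf(np.array([[0,181.7,0]]),*RK)[0]; x,q=card(c,[p[0],p[1],-.057],81)
d=x[:2]-RK[:2]; k,s=np.cos(RK[3]),np.sin(RK[3]); print('card rack',k*d[0]+s*d[1],-s*d[0]+k*d[1],x[2],q)
t=cam('top'); sc=cam('scene')
for cc in (t,sc): print([(d['rect'],d['p']) for d in find_in(cc,'card_mid')[:2]], proj(cc,xf(np.array([[0,182,43.5]]),*RK)[0]))
go([421.3,-255.5,170],82)
E
```

```text
[525.04576513 -94.07775612 198.59640194]
card rack 2.2867829791095584 180.7808750852989 -0.056 0.196
[([390.8, 196.8, 7.6, 40.5], 0.59)] [389.86045418 199.1256444 ]
[([242.9, 298.0, 13.1, 65.2], 0.86), ([102.5, 292.9, 50.6, 63.7], 0.65)] [244.20564959 295.61763387]
go [  94.5 -167.6   27.9] turn 4.8 ang 86.76 clk 42.75 n 4
```

```bash
python3 - <<'E'
from h import *
c=cam('wrist')
f=lambda x:x.mean(-1).astype(int).tolist()
a=np.arange(-56,-44); b=np.arange(40,58)
for y in(179,181,183,185): print(y,f(ortho(c,81,a,[y])[:,0]),f(ortho(c,81,b,[y])[:,0]))
ys=np.arange(168,198,1); print(ys.tolist())
for x in(-40,-25,-10,20,40): print(x,f(ortho(c,81,[x],ys)[0]))
E
```

```text
179 [85, 85, 85, 85, 85, 86, 85, 85, 85, 85, 85, 85] [152, 151, 129, 36, 37, 37, 39, 41, 43, 46, 49, 54, 57, 61, 64, 67, 70, 74]
181 [86, 85, 85, 85, 85, 85, 85, 85, 85, 85, 85, 85] [151, 151, 129, 37, 37, 37, 38, 40, 42, 45, 49, 53, 58, 61, 64, 67, 70, 74]
183 [85, 85, 85, 85, 85, 85, 85, 84, 84, 85, 85, 85] [151, 152, 129, 37, 36, 37, 39, 40, 42, 46, 49, 54, 58, 61, 64, 66, 70, 74]
185 [93, 85, 85, 84, 85, 86, 85, 85, 85, 85, 85, 85] [147, 147, 123, 35, 37, 38, 39, 40, 43, 46, 49, 54, 57, 61, 64, 66, 70, 75]
[168, 169, 170, 171, 172, 173, 174, 175, 176, 177, 178, 179, 180, 181, 182, 183, 184, 185, 186, 187, 188, 189, 190, 191, 192, 193, 194, 195, 196, 197]
-40 [17, 19, 17, 16, 17, 16, 18, 18, 37, 84, 85, 85, 84, 85, 85, 85, 85, 86, 85, 86, 86, 85, 85, 85, 85, 85, 84, 84, 98, 133]
-25 [89, 87, 25, 17, 16, 17, 17, 16, 17, 16, 17, 18, 17, 16, 25, 81, 84, 84, 84, 85, 85, 85, 86, 84, 85, 85, 85, 85, 85, 85]
-10 [147, 63, 63, 81, 113, 184, 126, 17, 18, 17, 18, 18, 18, 17, 19, 15, 17, 18, 18, 18, 31, 80, 85, 85, 85, 85, 85, 85, 84, 85]
20 [167, 132, 96, 67, 63, 62, 61, 79, 78, 91, 152, 152, 152, 152, 152, 138, 26, 17, 17, 17, 16, 16, 16, 17, 17, 17, 33, 59, 61, 62]
40 [135, 154, 138, 132, 131, 132, 131, 94, 71, 105, 151, 152, 152, 151, 152, 151, 151, 147, 132, 132, 132, 115, 40, 16, 16, 16, 28, 61, 61, 61]
```

```bash
python3 - <<'E'
from h import *
go([455,-258,190],82)
E
```

```text
go [  60.6 -168.2    8. ] turn 4.8 ang 86.76 clk 42.8 n 3
```

Call:
{"op": "arm_command", "data": {"steps": [[0.8,20,-56,0,1.6],[0.8,40,-112,0,3.2],[0.8,60.6,-168.2,8,4.8],[0.8,60.6,-168.2,8,4.8],[0.8,60.6,-168.2,8,4.8],[0.8,60.6,-168.2,8,4.8]]}}

```text
clock: 43.55
eef_pos: [455.1, -257.5, 190.6]
eef_rot: [3.142, 0.0, 3.002]
wrist_force: [0.3, 0.5, -0.5]
finger_gap: 75.1
finger_force: 0.0
```

```bash
python3 - <<'E'
from h import *
c=cam('wrist','w12'); im=c['img']; print(monitor.read_state()['eef_pos'])
for d in trace(c,'clip_pivot')[:2]:
    r=d['region'].astype(np.uint8); R=cv2.minAreaRect(cv2.findNonZero(r)); print(d['p'],np.round(d['rect']),R)
    Q=np.array([ray(c,u,102)[:2] for u in cv2.boxPoints(R)]); print(Q.round(1).tolist(),Q.mean(0))
# wood base mask
h=cv2.cvtColor(im,cv2.COLOR_RGB2HSV); m=((h[...,0]<16)&(h[...,1]>110)&(h[...,2]>70)).astype(np.uint8)
roi=cv2.dilate(render(c,[boxpts((60,70,8))],(421,-255,4,-.13)),np.ones((25,25))); m&=roi
print(m.sum()); H=cv2.convexHull(cv2.findNonZero(m)); R=cv2.minAreaRect(H); Q=np.array([ray(c,u,8)[:2] for u in cv2.boxPoints(R)]); print('base',R,Q.round(1).tolist(),Q.mean(0))
# row scan across handles
for p in [(421,-255)]:
    k,s=np.cos(-.14),np.sin(-.14)
    for off in(-20,-10,0,10,20): 
        P=np.array([[off,y,0] for y in range(-36,38,2)],float); u=pts(c,xf(P,421.3,-255.5,102,-.14)).astype(int); print(off,im[u[:,1].clip(0,479),u[:,0].clip(0,639)].mean(1).astype(int).tolist())
E
```

```text
[ 455.08808583 -257.48193375  190.64308509]
0.82 [320. 192.  81.  73.] ((319.7138671875, 191.08685302734375), (82.59146881103516, 67.94815826416016), 1.5481576919555664)
[[434.1, -283.8], [394.1, -275.8], [402.0, -228.5], [442.5, -234.3]] [ 418.20352807 -255.57835761]
2190
base ((320.1783447265625, 172.57630920410156), (87.50056457519531, 73.0609359741211), 2.602562189102173) [[442.5, -297.7], [384.9, -285.0], [397.5, -217.1], [455.9, -226.4]] [ 420.22002222 -256.55426328]
-20 [155, 155, 155, 156, 156, 157, 109, 107, 107, 106, 98, 69, 60, 73, 73, 96, 92, 120, 113, 110, 79, 73, 68, 83, 94, 99, 101, 101, 101, 101, 100, 141, 163, 162, 162, 162, 161]
-10 [155, 155, 155, 156, 156, 156, 94, 78, 61, 61, 62, 62, 86, 90, 91, 95, 90, 164, 169, 164, 87, 92, 89, 88, 90, 56, 58, 57, 56, 80, 96, 131, 163, 162, 162, 162, 162]
0 [155, 156, 155, 155, 156, 155, 95, 78, 62, 61, 62, 63, 93, 90, 93, 94, 90, 166, 169, 164, 89, 92, 90, 88, 82, 56, 58, 57, 55, 95, 97, 196, 187, 178, 162, 161, 162]
10 [155, 155, 155, 156, 157, 155, 95, 61, 61, 61, 62, 61, 94, 91, 102, 115, 136, 167, 169, 161, 114, 95, 89, 89, 56, 56, 56, 57, 56, 95, 136, 197, 162, 161, 162, 162, 161]
20 [153, 153, 153, 153, 154, 154, 154, 154, 155, 155, 155, 155, 155, 156, 155, 156, 156, 156, 157, 157, 157, 158, 157, 158, 158, 158, 159, 159, 159, 159, 159, 160, 163, 159, 159, 160, 159]
```

```bash
python3 - <<'E'
from h import *
go([420.8,-255.9,92],81)
E
```

```text
go [34.1 -3.1 98.6] turn 1.0 ang 82.01 clk 43.65 n 2
```

Call:
{"op": "arm_command", "data": {"steps": [[0.8,34,-3,20,1],[0.8,34,-3,40,1],[0.8,34,-3,65,1],[0.8,34,-3,85,1],[0.8,34,-3,98.6,1],[0.8,34,-3,98.6,1],[0,34,-3,98.6,1],[0,34,-3,98.6,1],[0,34,-3,98.6,1],[0,34,-3,98.6,1],[0,34,-3,98.6,1],[0,34,-3,98.6,1]], "force": 25}}

```text
clock: 45.15
eef_pos: [420.3, -256.7, 91.9]
eef_rot: [3.142, -0.0, 2.983]
wrist_force: [-0.1, 0.3, -0.0]
finger_gap: 27.7
finger_force: 25.0
```

Call:
{"op": "arm_command", "data": {"steps": [[0,0,0,-10,0],[0,0,0,-25,0],[0,0,0,-50,0],[0,0,0,-90,0],[0,0,0,-108,0],[0,0,0,-108,0],[0,0,0,-108,0]]}}

```text
clock: 46.02
eef_pos: [420.1, -256.5, 199.5]
eef_rot: [3.141, -0.001, 2.983]
wrist_force: [-1.2, 0.4, -0.3]
finger_gap: 27.6
finger_force: 25.0
```

```bash
python3 - <<'E'
from h import *
s=monitor.read_state(); print(s['eef_pos'],s['finger_gap'],s['wrist_force'])
sc=cam('scene','s2'); t=cam('top'); w=cam('wrist','w13')
for n,cc in(('sc',sc),('top',t),('w',w)):
    print(n,[(np.round(d['rect'],1),round(d['p'],2)) for d in find_in(cc,'clip_pivot')[:2]],proj(cc,s['eef_pos']),[(np.round(d['rect'],1),round(d['p'],2)) for d in find_in(cc,'card_mid')[:2]])
p=xf(np.array([[-25,178.0,0]]),*RK)[0]; print(p)
go([p[0]-90,p[1]-60,200],86.73)
E
```

```text
[ 420.06026049 -256.54738422  199.47661853] 27.634757684005773 [-1.2493987   0.42100478 -0.30862667]
sc [(array([135.8, 185.8,  31.7,  36.8]), 0.75)] [134.5163776  176.10963012] [(array([243.4, 297. ,  16.9,  67.7]), 0.83)]
top [(array([506.3, 206.5,  29.6,  15. ]), 0.65)] [512.8709768 289.0513631] [(array([392.4, 201.2,  10.5,  49.7]), 0.64), (array([475.1, 286.8,  25.5,  30. ]), 0.26)]
w [(array([449.7, 393.6, 366. , 172.3]), 0.23)] [325.37848267 317.67144946] [(array([607.9, 405.1,  61.3, 143. ]), 0.88)]
[594.88110834 -42.56485423   0.        ]
go [-59.2 165.6  -0.2] turn -5.8 ang 80.91 clk 46.475 n 3
```

```bash
python3 - <<'E'
from h import *
sc=cam('scene','s3'); s=monitor.read_state(); e=s['eef_pos']
for d in trace(sc,'clip_pivot')[:1]:
    r=d['region']; rows=np.where(r.any(1))[0]; print(rows.min(),rows.max(),[(y,np.where(r[y])[0][[0,-1]].tolist()) for y in rows])
for dz in range(-80,30,5): print(dz,proj(sc,[e[0],e[1],e[2]+dz]).round(1),end=' ')
im=sc['img']; print()
for r in range(164,212,2): print(r,im[r,114:160:2].mean(1).astype(int).tolist())
E
```

```text
168 205 [(np.int64(168), [128, 129]), (np.int64(169), [127, 130]), (np.int64(170), [127, 131]), (np.int64(171), [126, 131]), (np.int64(172), [125, 132]), (np.int64(173), [125, 132]), (np.int64(174), [124, 137]), (np.int64(175), [124, 138]), (np.int64(176), [124, 138]), (np.int64(177), [124, 138]), (np.int64(178), [124, 139]), (np.int64(179), [124, 139]), (np.int64(180), [124, 139]), (np.int64(181), [125, 140]), (np.int64(182), [125, 140]), (np.int64(183), [125, 140]), (np.int64(184), [126, 141]), (np.int64(185), [126, 142]), (np.int64(186), [126, 145]), (np.int64(187), [127, 146]), (np.int64(188), [128, 147]), (np.int64(189), [128, 147]), (np.int64(190), [129, 148]), (np.int64(191), [130, 149]), (np.int64(192), [130, 149]), (np.int64(193), [130, 149]), (np.int64(194), [131, 150]), (np.int64(195), [131, 150]), (np.int64(196), [130, 150]), (np.int64(197), [130, 150]), (np.int64(198), [130, 150]), (np.int64(199), [130, 149]), (np.int64(200), [130, 148]), (np.int64(201), [130, 148]), (np.int64(202), [130, 147]), (np.int64(203), [143, 147]), (np.int64(204), [143, 146]), (np.int64(205), [1
[... 2368 characters left out ...]
[125, 129, 129, 125, 129, 130, 127, 134, 49, 34, 55, 130, 127, 128, 45, 58, 49, 54, 127, 130, 126, 122, 125]
202 [128, 132, 128, 127, 125, 126, 129, 134, 43, 35, 130, 127, 127, 125, 82, 47, 47, 118, 125, 125, 126, 127, 126]
204 [128, 128, 128, 129, 127, 129, 128, 131, 78, 114, 125, 125, 123, 129, 133, 60, 94, 130, 129, 127, 125, 125, 128]
206 [127, 129, 127, 131, 127, 127, 128, 130, 131, 129, 129, 128, 126, 130, 128, 130, 125, 128, 125, 129, 130, 129, 125]
208 [125, 129, 129, 126, 125, 130, 130, 126, 127, 130, 131, 123, 130, 126, 129, 124, 124, 128, 122, 126, 127, 124, 128]
210 [130, 130, 131, 129, 128, 131, 124, 121, 124, 125, 128, 128, 126, 126, 130, 125, 124, 126, 126, 125, 128, 126, 125]
```

Call:
{"op": "arm_command", "data": {"steps": [[0,-20,55,0,-2],[0,-40,110,0,-4],[0,-59,165.6,0,-5.8],[0,-59,165.6,0,-5.8],[0,-59,165.6,0,-5.8],[0,-59,165.6,0,-5.8]]}}

```text
clock: 47.32
eef_pos: [504.3, -103.6, 200.0]
eef_rot: [-3.141, -0.0, 3.083]
wrist_force: [-0.4, -0.0, -1.1]
finger_gap: 27.7
finger_force: 25.0
```

```bash
python3 - <<'E'
from h import *
c=cam('wrist'); s=monitor.read_state(); print(s['eef_pos'],s['finger_gap'])
f=lambda x:x.mean(-1).astype(int).tolist()
a=np.arange(-56,-44); b=np.arange(42,56)
for y in(178,180,182,184,186): print(y,f(ortho(c,81,a,[y])[:,0]),f(ortho(c,81,b,[y])[:,0]))
ys=np.arange(168,198,1); print(ys.tolist())
for x in(-40,-25,-10,20,40): print(x,f(ortho(c,81,[x],ys)[0]))
p=xf(np.array([[-25,179.2,0]]),*RK)[0]; print(p); go([p[0],p[1],175],86.73)
E
```

```text
[ 504.34112052 -103.56871484  199.98685726] 27.686905762285452
178 [78, 79, 78, 78, 76, 75, 121, 162, 161, 160, 160, 164] [120, 156, 164, 117, 125, 145, 158, 145, 124, 131, 138, 142, 143, 138]
180 [78, 80, 79, 77, 76, 82, 130, 164, 164, 163, 163, 164] [52, 78, 106, 93, 100, 137, 142, 133, 132, 129, 144, 149, 155, 159]
182 [104, 85, 79, 77, 76, 82, 130, 164, 163, 164, 163, 163] [22, 23, 22, 24, 22, 21, 23, 22, 23, 24, 22, 22, 23, 23]
184 [194, 194, 186, 157, 118, 102, 131, 164, 164, 163, 163, 163] [30, 27, 23, 23, 23, 25, 22, 23, 23, 22, 23, 23, 23, 23]
186 [193, 193, 193, 194, 194, 194, 193, 193, 192, 192, 192, 194] [48, 48, 48, 47, 46, 51, 59, 60, 61, 61, 61, 61, 61, 61]
[168, 169, 170, 171, 172, 173, 174, 175, 176, 177, 178, 179, 180, 181, 182, 183, 184, 185, 186, 187, 188, 189, 190, 191, 192, 193, 194, 195, 196, 197]
-40 [97, 97, 98, 97, 108, 193, 204, 203, 182, 117, 163, 163, 163, 163, 163, 163, 164, 174, 192, 192, 192, 191, 190, 161, 157, 157, 153, 153, 153, 148]
-25 [93, 93, 93, 92, 109, 202, 202, 202, 181, 131, 163, 163, 163, 164, 163, 163, 163, 173, 190, 192, 192, 192, 181, 148, 147, 147, 147, 147, 147, 147]
-10 [23, 22, 22, 22, 24, 22, 23, 23, 22, 23, 24, 23, 23, 23, 23, 22, 23, 23, 23, 24, 23, 23, 24, 23, 23, 23, 23, 23, 23, 24]
20 [70, 75, 65, 65, 72, 78, 83, 81, 64, 23, 23, 22, 23, 22, 22, 24, 23, 24, 23, 23, 23, 23, 23, 22, 22, 24, 22, 22, 21, 23]
40 [85, 85, 85, 85, 85, 85, 93, 86, 110, 122, 120, 105, 34, 23, 22, 23, 34, 47, 48, 48, 48, 48, 48, 48, 48, 48, 48, 48, 48, 48]
[594.94947131 -41.3668031    0.        ]
go [-86.8  67.5  25. ] turn -0.1 ang 86.61 clk 47.375 n 2
```

Call:
{"op": "arm_command", "data": {"steps": [[0,-45,34,10,0],[0,-86.8,67.1,25,0],[0,-86.8,67.1,25,0],[0,-86.8,67.1,25,0],[0,-86.8,67.1,25,0]]}}

```text
clock: 48.0
eef_pos: [594.8, -41.6, 175.8]
eef_rot: [-3.141, 0.001, 3.083]
wrist_force: [0.1, 0.1, -0.5]
finger_gap: 27.7
finger_force: 25.0
```

```bash
python3 - <<'E'
from h import *
p=xf(np.array([[-25,178.8,0]]),*RK)[0]; print(p); go([p[0],p[1],111],86.73)
# scene check: jaw tips vs plate
sc=cam('scene'); 
for d in trace(sc,'clip_pivot')[:1]:
    r=d['region']; rows=np.where(r.any(1))[0]; print(rows.min(),rows.max(),[(int(y),np.where(r[y])[0][[0,-1]].tolist()) for y in rows[-14::2]])
e=monitor.read_state()['eef_pos']
a=xf(np.array([[17.,-13,-57],[17,13,-57],[17,0,-57]]),*e,-.057); print(pts(sc,a))
print(pts(sc,xf(np.array([[-5,174.5,81],[-5,181.2,81],[-25,178.8,81]]),*RK)))
E
```

```text
[594.92668365 -41.76615348   0.        ]
go [-0.1 -0.1 64.8] turn -0.1 ang 86.63 clk 48.0 n 2
227 263 [(250, [232, 250]), (252, [231, 250]), (254, [231, 250]), (256, [230, 249]), (258, [230, 249]), (260, [230, 249]), (262, [230, 248])]
[[232.51980072 262.76079361]
 [246.71140736 262.67164242]
 [239.61677996 262.71621063]]
[[238.76921949 279.25683207]
 [242.34273535 279.23300337]
 [242.18866211 272.26254588]]
```

Call:
{"op": "arm_command", "data": {"steps": [[0,-0.1,-0.1,25,0],[0,-0.1,-0.1,38,0],[0,-0.1,-0.1,48,0],[0,-0.1,-0.1,56,0],[0,-0.1,-0.1,62,0],[0,-0.1,-0.1,65,0],[0,-0.1,-0.1,65,0]]}}

```text
clock: 48.98
eef_pos: [595.9, -41.7, 111.0]
eef_rot: [-3.14, 0.002, 3.084]
wrist_force: [-0.4, -6.9, 5.3]
finger_gap: 27.7
finger_force: 25.0
```

Call:
{"op": "arm_command", "data": {"steps": [[0,0,0,-2,0],[0,0,0,-4,0],[0,0,0,-4,0]]}}

```text
clock: 49.35
eef_pos: [595.4, -40.7, 114.3]
eef_rot: [-3.141, 0.0, 3.084]
wrist_force: [0.2, -2.5, 2.5]
finger_gap: 27.5
finger_force: 25.0
```

Call:
{"op": "arm_command", "data": {"steps": [[0,0,-0.5,-2,0],[0,0,-0.8,-3,0],[0,0,-0.8,-3,0],[0,0,-0.8,-3,0]]}}

```text
clock: 49.85
eef_pos: [595.3, -41.4, 116.9]
eef_rot: [3.141, -0.0, 3.084]
wrist_force: [-0.1, 0.1, -0.5]
finger_gap: 27.4
finger_force: 25.0
```

Call:
{"op": "arm_command", "data": {"steps": [[0.4,0,0,0,0],[0.5,0,0,0,0],[0.65,0,0,0,0],[0.75,0,0,0,0],[0.75,0,0,0,0],[0.75,0,0,0,0],[0.75,0,0,-30,0],[0.75,0,0,-80,0],[0.75,90,0,-95,0],[0.75,150,-60,-100,0],[0.75,150,-60,-100,0],[0.75,150,-60,-100,0],[0.75,150,-60,-100,0]]}}

```text
clock: 51.48
eef_pos: [442.6, -92.6, 217.1]
eef_rot: [-3.142, 0.001, 3.084]
wrist_force: [0.1, -0.2, -0.3]
finger_gap: 70.4
finger_force: 0.0
```

```bash
python3 - <<'E'
from h import *
s=monitor.read_state(); print(s['eef_pos'],s['finger_gap'],s['wrist_force'])
sc=cam('scene','s4'); w=cam('wrist','w14'); t=cam('top')
for d in trace(sc,'clip_pivot')[:1]:
    r=d['region']; rows=np.where(r.any(1))[0]; print(d['p'],rows.min(),rows.max(),[(int(y),np.where(r[y])[0][[0,-1]].tolist()) for y in rows[::3]])
# predictions for pivot heights (rack x=-25,y=179): jaw tip front corner, handle top
for pv in(90,95,100,105): print(pv,pts(sc,xf(np.array([[-8,179,pv-34],[-25,179,pv],[-25,199,pv+33],[-25,159,pv+33]]),*RK)).round(1).tolist())
for cc in(w,t): print([(np.round(d['rect'],1),round(d['p'],2)) for d in find_in(cc,'clip_pivot')[:2]],[(np.round(d['rect'],1),round(d['p'],2)) for d in find_in(cc,'card_mid')[:2]],pts(cc,xf(np.array([[-25,179,120],[0,181.5,60]]),*RK)).round(1).tolist())
print('A,B top-rolls',roll(t,[605,-309,-.057],48),roll(t,[610.5,-223.5,-.057],48))
f=lambda x:x.mean(-1).astype(int).tolist()
for y in(179,181,183): print(y,f(ortho(w,81,np.arange(-56,-44),[y])[:,0]),f(ortho(w,81,np.arange(42,56),[y])[:,0]))
ys=np.arange(170,196); print(ys[0])
for x in(-46,0,10,20,30,40,46): print(x,f(ortho(w,81,[x],ys)[0]))
E
```

```text
[442.62167304 -92.62203197 217.13884226] 70.36843696887077 [ 0.06170473 -0.18922596 -0.30793419]
0.75 248 286 [(248, [230, 251]), (251, [229, 252]), (254, [228, 250]), (257, [228, 250]), (260, [228, 250]), (263, [229, 249]), (266, [230, 249]), (269, [232, 248]), (272, [234, 248]), (275, [237, 249]), (278, [236, 248]), (281, [236, 248]), (284, [236, 247])]
90 [[242.5, 288.0], [241.9, 268.7], [251.1, 255.1], [229.5, 255.2]]
95 [[242.3, 286.0], [241.6, 266.7], [250.9, 253.0], [229.2, 253.1]]
100 [[242.0, 284.1], [241.4, 264.6], [250.7, 250.8], [229.0, 251.0]]
105 [[241.8, 282.1], [241.2, 262.6], [250.5, 248.7], [228.7, 248.8]]
[(array([407.8, 421.1,  55.1,  97.7]), 0.6)] [(array([394.4, 406.1,  21.2, 141.9]), 0.58)] [[405.8, 439.4], [394.7, 412.6]]
[(array([395.7, 205.3,  19.2,  16.8]), 0.64), (array([509.5, 206.8,  27.5,  16.5]), 0.3)] [(array([393.2, 199.8,  13.6,  46.7]), 0.47)] [[395.9, 204.2], [391.2, 197.8]]
A,B top-rolls (array([ 6.00073e+02, -3.05011e+02, -7.00000e-03]), np.float64(0.308)) (array([ 6.10408e+02, -2.24604e+02,  1.00000e-03]), np.float64(0.246))
179 [74, 72, 72, 70
[... 552 characters left out ...]
5, 96, 95, 95, 95, 95, 95, 95, 95, 95, 95]
10 [108, 108, 108, 108, 108, 108, 108, 108, 108, 108, 108, 108, 108, 108, 109, 108, 108, 108, 108, 108, 107, 108, 108, 108, 108, 108]
20 [102, 98, 96, 95, 95, 95, 97, 107, 106, 106, 106, 106, 105, 106, 105, 102, 102, 102, 102, 103, 103, 102, 103, 102, 102, 102]
30 [140, 132, 130, 80, 71, 80, 99, 143, 153, 153, 153, 153, 152, 152, 148, 132, 132, 131, 132, 131, 131, 131, 131, 131, 131, 131]
40 [158, 131, 131, 130, 121, 75, 81, 152, 152, 152, 151, 152, 152, 152, 147, 133, 131, 131, 132, 131, 132, 131, 131, 131, 131, 131]
46 [163, 131, 131, 131, 131, 126, 104, 147, 151, 152, 152, 152, 152, 151, 146, 131, 131, 131, 131, 131, 131, 130, 131, 131, 131, 131]
```

```bash
python3 -c "
from h import *
print(monitor.read_state()['clock']); print(job.sign_off())"
```

```text
51.875
the job is handed in; nothing more can be done
None
```

The job is handed in at 51.9 s of the 210 s allowed: both gold rolls are in the rack with keepers snapped on, the card stands in the channel with its ends lined up, and the clip grips plate and card at the plate's middle, overlapping about 20 mm of its 34 mm jaws; I last saw the rolls and keepers in place before the card and clip moves, and did not re-check the bystanders at the end.

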